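# Seat a well plate and index the row guide to its third click

## Task

Push the 96-well plate that lies loose on the black deck of the pipetting guide square and flush into the far left corner of its two fences, keeping it flat and leaving the index knob at rest meanwhile. Then turn the index knob clockwise, counting its clicks, to the third click stop and not past it, so that the holes of the row guide stand over the third row of wells. A spring drives the knob back when it is let go, so the program finishes while the gripper is still holding the knob there; leave the other things round the stand where they are.

Things in the scene. Friction and masses are not known exactly. Their poses are not given: they have to be found in the camera images.
- guide_stand: Pipetting guide stand, fixed: grey metal base 190 x 228 mm. Frame: origin on the bench, x away from the operator, y to the left, z up. Black plate deck, 30 mm above the bench, x -56 to 101, y -94 to 49 mm. In front of it, at x = -65 mm, runs a steel rail 24 mm high; fingers can pass over it. Knob left of the deck, at x = -25, y = 100 mm. Right of the deck only low things lie within 80 mm.
- nest_corner (a point): Corner of the two fence faces, on the deck (30 mm above the bench), at x = 94, y = 43 mm of the stand; its axes are the stand's. The aluminium fences, 6 mm thick, rise 10 mm above the deck: the long one along the left of the deck, the short one across its far end. The seated plate's corner lies here.
- well_plate: Loose white 96-well plate, 128 mm (its x) by 85.5 mm (its y) by 14.4 mm high, 80 to 150 g; origin at the centre of its underside, 30 mm above the bench; its axes are the stand's when seated. Starts 9 to 16 mm short of the far fence and 11 to 32 mm right of the long fence, turned up to 0.1 rad. Too wide to grip: push it at its near and right sides with shut fingers.
- plate_corner (a point): Far left lower corner of the plate (64 mm along its x and 43 mm along its y from its centre): belongs at nest_corner.
- third_row_far (a point): Centre, at the plate's top, of the farthest well of the third row from the left. The plate has 8 rows of 12 wells, 9 mm apart; the rows run along its x, and are counted from its left (+y) side.
- third_row_near (a point): Centre, at the plate's top, of the nearest well of the same third row, 99 mm from the far one.
- guide_hole_far (a point): Farthest of the 12 holes (6 mm) of the row guide, a steel bar 174 x 20 x 6 mm that lies along x above the plate, underside 48.5 mm and top 54.5 mm above the bench. At rest it is parked over the left fence, 9 mm short of the first row; the knob drives it 9 mm, one row, to the right (-y) per click.
- guide_hole_near (a point): Nearest of the 12 holes of the row guide, 99 mm from the far one.
- knob_center (a point): Grip point of the index knob, on its upright axis, 78 mm above the bench. Black bar grip 46 mm long, 14 mm wide (grip it across these 14 mm from above), from 58 to 90 mm above the bench; the scalloped steel index wheel below it (51 mm across) and all else round it end below 55 mm. x axis along the bar, which is the stand's x at rest.
- index_knob (a joint): Angle of the index knob, rad: 0 at rest against its stop, growing clockwise seen from above, to 3.39. A spring ball clicks into the wheel every 24 degrees: stops at 0.419, 0.838, 1.257 (the third), 1.676 and so on, eight in all. The return spring (0.12 N m at rest, 0.15 at the third stop) beats the clicks (+-0.03 N m): let go, the knob runs back to 0.
- microscope: Fixed microscope right of the stand, 350 mm high; origin at the centre of its foot on the bench. It fills x -160 to 140 mm and y -85 to 85 mm of its frame. An obstacle: pass in front of it.
- micropipette: Micropipette lying on the bench left of the stand, 216 mm long, 31 mm high; origin under its middle. Bystander.
- marker: Marker pen lying right of the stand, 135 mm long, 16 mm high; origin under its middle. Bystander.
- red_cap_bottle: Small amber bottle with red cap, 38 mm across, 78 mm high, standing behind the stand to the right; origin under it. Bystander.
- dropper_bottle: Small white dropper bottle, 27 mm across, 62 mm high, standing behind the stand to the right; origin under it. Bystander.

How it is judged:
On the way:
1. the plate is square and flush in the fence corner, the knob at rest, the fingers off the plate (x of plate_corner in the frame of nest_corner between -0.002 and 0.002 m and y of plate_corner in the frame of nest_corner between -0.002 and 0.002 m and z of plate_corner in the frame of nest_corner between -0.003 and 0.003 m and angle between the x axis of well_plate and the x axis of nest_corner, either way round below 0.02 rad and value of joint index_knob below 0.1 rad and contact force between the fingers and well_plate below 0.2 N), for 0.2 s.
At the end, for the whole second after the job is handed in: Plate within 2 mm of both fences and 0.02 rad of square, flat on the deck, fingers off it; knob held still by the fingers (over 1 N) within 0.07 rad of its third click stop (1.257 rad); the end holes of the row guide within 3 mm of the end wells of the third row (x of plate_corner in the frame of nest_corner between -0.002 and 0.002 m and y of plate_corner in the frame of nest_corner between -0.002 and 0.002 m and z of plate_corner in the frame of nest_corner between -0.003 and 0.003 m and angle between the x axis of well_plate and the x axis of nest_corner, either way round below 0.02 rad and value of joint index_knob between 1.187 and 1.327 rad and velocity of joint index_knob between -0.1 and 0.1 rad/s and horizontal distance between guide_hole_far and third_row_far below 0.003 m and horizontal distance between guide_hole_near and third_row_near below 0.003 m and contact force between the fingers and index_knob above 1 N and contact force between the fingers and well_plate below 0.2 N); the arm keeps its last pose, push and grip.
It fails at once if the knob is run past the third click, over the crest towards the fourth (value of joint index_knob above 1.47 rad).
It fails at once if the plate is tipped by more than 0.12 rad (angle between well_plate's own z axis and vertical above 0.12 rad).
It fails at once if a bystander is moved by more than 30 mm (distance of any of micropipette, marker, red_cap_bottle, dropper_bottle from where it was at the start of the episode above 0.03 m).
It also fails if it takes over 61 s, if anything falls off the work surface, if the arm or the gripper's body presses on something with over 40 N, if the wrist force passes 120 N, or if a joint passes its speed limit or range.

## Robot

A 7-joint arm with a two-finger parallel gripper is mounted at the origin on a cart in front of the work surface, level with it; the furniture and walls round the work are solid. World frame = base frame: x ahead of the robot, y to its left, z up, the work surface at z = 0. Lengths are in m, angles in rad, forces in N, time in s.
With the tool pointing down it reaches from about 0.4 to 0.925 m from the base axis. Payload 5.6 kg.
Tool frame: the origin (TCP) lies between the finger pads; the fingertips stand 8 mm ahead of it and the grasp point (between the pads) lies 11 mm behind it (ctrl.nose_length is the distance from the TCP to the fingertips, in m); z points along the fingers, y is the direction in which the jaws open and shut (so a half turn about z gives the same grasp; the last joint's range is limited). The gripper opens to 85 mm and grips with 20 to 120 N. Pads are 22 mm wide; open, the fingers measure 114 mm over their backs; the gripper's body (76 mm by 85 mm) begins 54 mm behind the grasp point. The pads swing forward as they close: fully open they stand 13 mm farther back than shut.
Start: joints at [-1.387, 0.468, -0.012, 1.603, 0.006, 1.071, -0.056], TCP at [0.146, 0.633, 0.239] pointing down, gripper open.
Joint ranges: [-2.53, 2.53], [-0.31, 2.02], [-1.57, 1.55], [0.28, 2.44], [-1.29, 4.43], [0.15, 1.84], [-2.92, 2.92]. Speed limits (rad/s): [2.57, 2.57, 3.14, 3.14, 3.14, 3.14, 3.14].

## Interface

Orientations are given as a unit quaternion [w, x, y, z].
In Python, from cell import ctrl gives the robot as it stands.
- The arm moves only by the shell command python3 -m pendant 'ROWS' [FORCE]. ROWS is JSON, a list that holds one entry, the list of rows, each a list of 7 numbers: the turn, a rotation vector about the tool's x, y, z in degrees, then the shift along the tool's x, y, z in mm, then the closure, from -1 (fully open) to 1 (shut), so that 0 is half open. A call has 1 to 5 rows; each row shifts and turns the pose as measured when the row begins, along the tool's axes as they then stand; what a row does not reach is not made up. A row lasts 1/10 s, in which the tool goes at most 50 mm and 8.59 degrees, less where a joint would pass 70% of its speed; a pose out of reach is approached as far as the arm can. A call is refused whole if a number of a shift passes 50 or a number of a turn 8.59, either way. A call with a gripper value outside its range is refused whole. The fingers move at their own pace and stop on an object; FORCE is the grip in N (left out, the last holds). Time passes only in rows, so rows that do not move let the fingers close. It gives the time, the measured TCP pose, the force and the opening at its end, in the units of the state.
- ctrl.read_state(): the state, without advancing time (a new reading comes with each control period).
- ctrl.grab_frame(name): name is "scene" or "top"; returns the picture (384x512x3 uint8, red, green, blue); there is no depth.
- ctrl.camera_model(name): a dict with "intrinsics" (3x3 intrinsics, pixels), "cam_to_world" (4x4, takes a point from camera to world coordinates). Camera axes: x right, y up, looking along -z (the intrinsics and any distortion apply to the point x, -y, -z); pixel columns grow to the right and rows downward; lengths in m; the calibration is good to about 2 mm. A picture is of the moment at which its call begins. camera_model takes no time and is no camera call.
- ctrl.close_job(): hands the job in, once; it reports no verdict.
The state is a dict: "time_s": time; "q": joint angles; "qvel": joint speeds; "effort": joint torques, N m; "position": TCP position; "tcp_rot": TCP orientation; "force": force on the tool from outside, world axes, zero at the start; "torque": the same for the moment, N m; "gripper_width": opening from 0.0 (shut) to 1.0 (fully open).
Only numpy, scipy, OpenCV 4.12 (cv2) and the standard library are available. Lean on these libraries where they do the work, as an engineer would, in place of code of your own. Each camera call takes 0.05 s, during which the arm holds its last target.

## Working session

There is one attempt and no reset: what is moved stays moved. The work goes in short steps, Python scripts to look and compute and a shell command to move; the robot and the scene stay as the last step left them, time stands still between calls to the robot, and variables do not carry over. Pictures are saved under pics/ and viewed, and the job is handed in when it is done.

```bash
ls; mkdir -p pics
python3 - <<'E'
from cell import ctrl
import cv2,numpy as np
s=ctrl.read_state()
print({k:(np.round(v,4).tolist() if not isinstance(v,(int,float)) else v) for k,v in s.items()}, ctrl.nose_length)
for n in ("scene","top"):
    im=ctrl.grab_frame(n); cv2.imwrite(f"pics/{n}0.png",im[:,:,::-1])
    cm=ctrl.camera_model(n); print(n,np.round(cm["intrinsics"],2).tolist(),np.round(cm["cam_to_world"],4).tolist(),cm.keys())
E
```

```text
pics
{'time_s': 0.0, 'q': [-1.387, 0.4684, -0.0116, 1.6037, 0.006, 1.0714, -0.0563], 'qvel': [-0.0009, 0.0001, 0.0008, -0.0002, 0.0008, 0.0008, -0.0022], 'effort': [-0.0012, -53.2383, 0.0211, -25.1297, 0.0114, 0.0079, 0.0], 'position': [0.1461, 0.6328, 0.2383], 'tcp_rot': [-0.0, 0.1132, 0.9936, -0.0009], 'force': [-0.5724, 0.5847, 0.1863], 'torque': [0.0306, -0.02, 0.0175], 'gripper_width': 0.9966897009658491} 0.008
scene [[441.83, 0.0, 249.66], [0.0, 441.83, 188.04], [0.0, 0.0, 1.0]] [[0.8075, 0.361, -0.4664, 0.1014], [-0.5895, 0.5202, -0.6179, -0.3342], [0.0196, 0.774, 0.6329, 0.63], [0.0, 0.0, 0.0, 1.0]] dict_keys(['intrinsics', 'cam_to_world'])
top [[408.56, 0.0, 248.91], [0.0, 408.56, 193.88], [0.0, 0.0, 1.0]] [[-0.0237, 0.997, -0.0731, 0.4441], [-0.9996, -0.0246, -0.011, 0.1996], [-0.0127, 0.0728, 0.9973, 1.1737], [0.0, 0.0, 0.0, 1.0]] dict_keys(['intrinsics', 'cam_to_world'])
```

View pics/scene0.png

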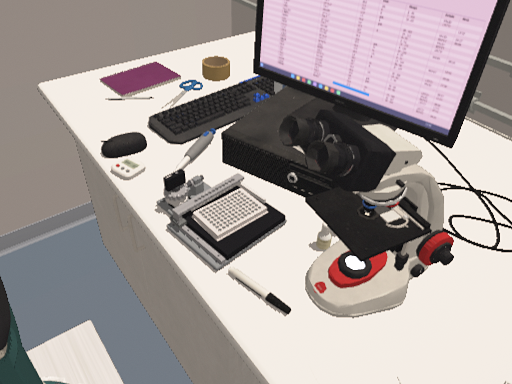

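View pics/top0.png

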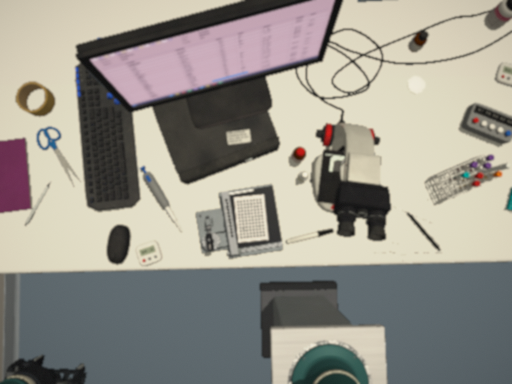

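Run:
```python
import cv2
a=cv2.imread("pics/top0.png")[170:270,185:345]
cv2.imwrite("pics/top0z.png",cv2.resize(a,None,fx=5,fy=5,interpolation=cv2.INTER_CUBIC))
a=cv2.imread("pics/scene0.png")[155:275,145:305]
cv2.imwrite("pics/scene0z.png",cv2.resize(a,None,fx=5,fy=5,interpolation=cv2.INTER_CUBIC))
```

```text
(no output)
```

View pics/top0z.png

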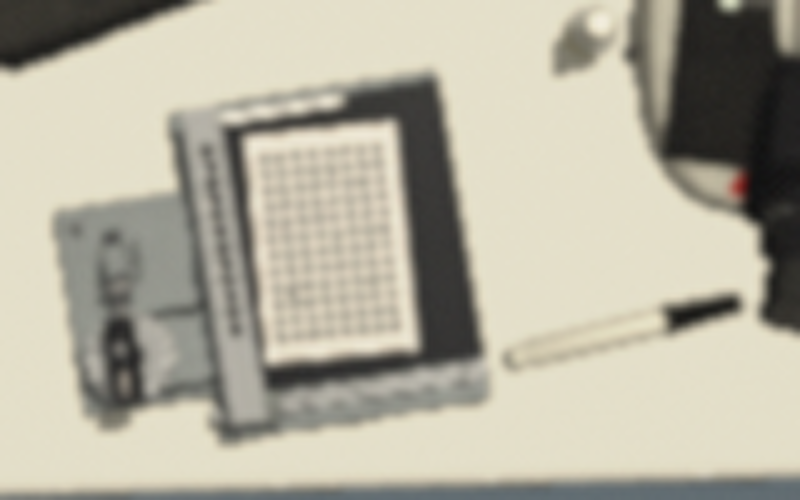

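View pics/scene0z.png

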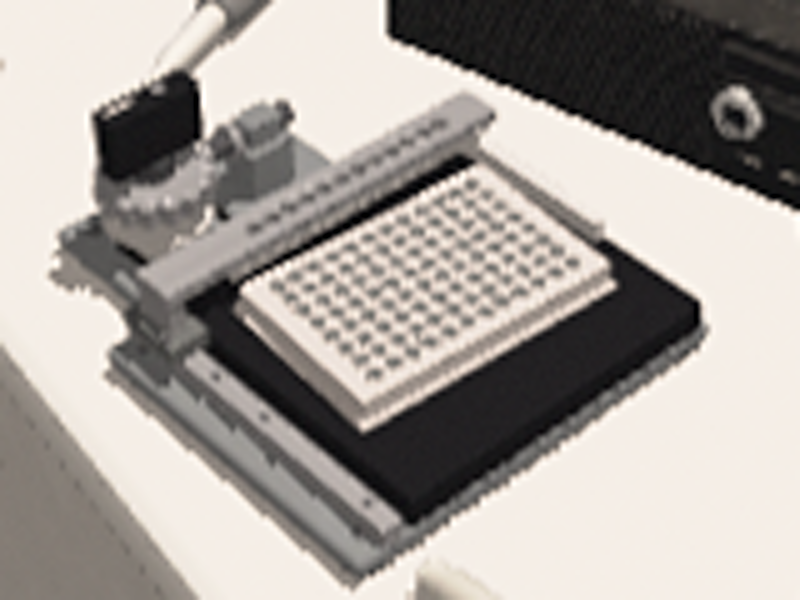

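```bash
cat > h.py <<'E'
import numpy as np, json
from scipy.optimize import least_squares
cams=json.load(open("cams.json"))
def proj(n,P):
    K=np.array(cams[n]["K"]);T=np.array(cams[n]["T"]);P=np.atleast_2d(P)
    c=(P-T[:3,3])@T[:3,:3]; c=c*[1,-1,-1]; u=c@K.T; return u[:,:2]/u[:,2:]
def ray(n,u,z):
    K=np.array(cams[n]["K"]);T=np.array(cams[n]["T"])
    d=np.linalg.solve(K,[u[0],u[1],1.])*[1,-1,-1]; d=T[:3,:3]@d; t=(z-T[2,3])/d[2]; return T[:3,3]+t*d
def tf(p,L):
    c,s=np.cos(p[2]),np.sin(p[2]);L=np.atleast_2d(L)/1000.
    return np.c_[p[0]+c*L[:,0]-s*L[:,1],p[1]+s*L[:,0]+c*L[:,1],L[:,2]]
E
python3 - <<'E'
from cell import ctrl
import json
json.dump({n:dict(K=ctrl.camera_model(n)["intrinsics"].tolist() ,T=ctrl.camera_model(n)["cam_to_world"].tolist()) for n in("scene","top")},open("cams.json","w"))
from h import *
z=lambda n,u:((np.array(u)+.5)/5-.5+np.array({"top":[185,170],"scene":[145,155]}[n]))
S=[("top",(437,78),(101,-94,30)),("top",(485,357),(-56,-94,30)),("top",(207,148),(79.5,40.75,54.5)),("top",(238,332),(-19.5,40.75,54.5)),("top",(122,363),(-25,100,90)),
("scene",(405,517),(-56,-94,30)),("scene",(703,322),(101,-94,30)),("scene",(440,123),(79.5,40.75,54.5)),("scene",(252,228),(-19.5,40.75,54.5)),("scene",(148,96),(-25,100,90))]
P=[("top",(265,158),(49.5,31.5,44.4)),("top",(377,150),(49.5,-31.5,44.4)),("top",(285,335),(-49.5,31.5,44.4)),("top",(395,325),(-49.5,-31.5,44.4)),
("scene",(470,183),(49.5,31.5,44.4)),("scene",(572,262),(49.5,-31.5,44.4)),("scene",(280,285),(-49.5,31.5,44.4)),("scene",(375,375),(-49.5,-31.5,44.4))]
for nm,A in(("stand",S),("plate",P)):
  for sel in(("top","scene"),("top",),("scene",)):
    B=[a for a in A if a[0] in sel]
    f=lambda p:np.concatenate([proj(n,tf(p,L))[0]-z(n,u) for n,u,L in B])
    r=least_squares(f,[.45,.2,.1],loss="soft_l1")
    print(nm,sel,r.x.round(4)); 
    if len(sel)==2: print(f(r.x).reshape(-1,2).round(1).tolist())
E
```

```text
stand ('top', 'scene') [0.4382 0.2217 0.1239]
[[2.1, 0.2], [1.1, -0.0], [1.2, 0.3], [0.2, -0.7], [0.8, -1.1], [-0.2, -2.6], [-0.2, -3.3], [-0.5, 0.2], [-0.3, -0.2], [-0.9, -0.4]]
stand ('top',) [0.4375 0.2244 0.1399]
stand ('scene',) [0.4367 0.2182 0.1081]
plate ('top', 'scene') [0.4612 0.2073 0.0805]
[[0.4, -0.3], [0.7, -1.0], [0.1, 0.1], [0.9, -0.3], [-0.1, -0.1], [-0.3, -0.3], [-1.0, -0.0], [-0.3, -0.5]]
plate ('top',) [0.4602 0.2088 0.0761]
plate ('scene',) [0.4615 0.2063 0.0819]
```

```bash
cat > ov.py <<'E'
import cv2,sys
from h import *
def overlay(src,n,out,st,pl,box,k=6,hole_y=40.75,knob=0.):
    x0,y0,x1,y1=box
    a=cv2.imread(src)[y0:y1,x0:x1]; a=cv2.resize(a,None,fx=k,fy=k,interpolation=cv2.INTER_CUBIC)
    def ln(p,L,col,closed=True):
        u=((proj(n,tf(p,L))-[x0,y0]+.5)*k-.5)
        cv2.polylines(a,[np.round(u*16).astype(int).reshape(-1,1,2)],closed,col,1,cv2.LINE_AA,4)
    def dots(p,L,col):
        for u in (proj(n,tf(p,L))-[x0,y0]+.5)*k-.5: cv2.circle(a,tuple(np.round(u).astype(int).tolist()),2,col,-1)
    rect=lambda xa,xb,ya,yb,z:[(xa,ya,z),(xb,ya,z),(xb,yb,z),(xa,yb,z)]
    if st is not None:
        ln(st,rect(-56,101,-94,49,30),(0,255,0)); 
        ln(st,[(94,-40,40),(94,43,40),(-56,43,40)],(0,255,255),False)
        dots(st,[(79.5-9*i,hole_y,54.5) for i in range(12)],(0,0,255))
        c,s=np.cos(-knob),np.sin(-knob)
        ln(st,[(-25+c*x-s*y,100+s*x+c*y,90) for x,y in((23,7),(23,-7),(-23,-7),(-23,7))],(0,0,255))
    if pl is not None:
        ln(pl,rect(-64,64,-42.75,42.75,44.4),(255,0,0)); ln(pl,rect(-64,64,-42.75,42.75,30),(255,128,0))
        dots(pl,[(49.5-9*i,31.5-9*j,44.4) for i in range(12) for j in (0,2,7)],(255,0,255))
    cv2.imwrite(out,a)
E
python3 - <<'E'
from ov import *
st=[.4382,.2217,.1239];pl=[.4612,.2073,.0805]
overlay("pics/top0.png","top","pics/o1.png",st,pl,(190,175,290,265),8)
overlay("pics/scene0.png","scene","pics/o2.png",st,pl,(155,160,300,268),5.5)
E
```

```text
(no output)
```

View pics/o1.png

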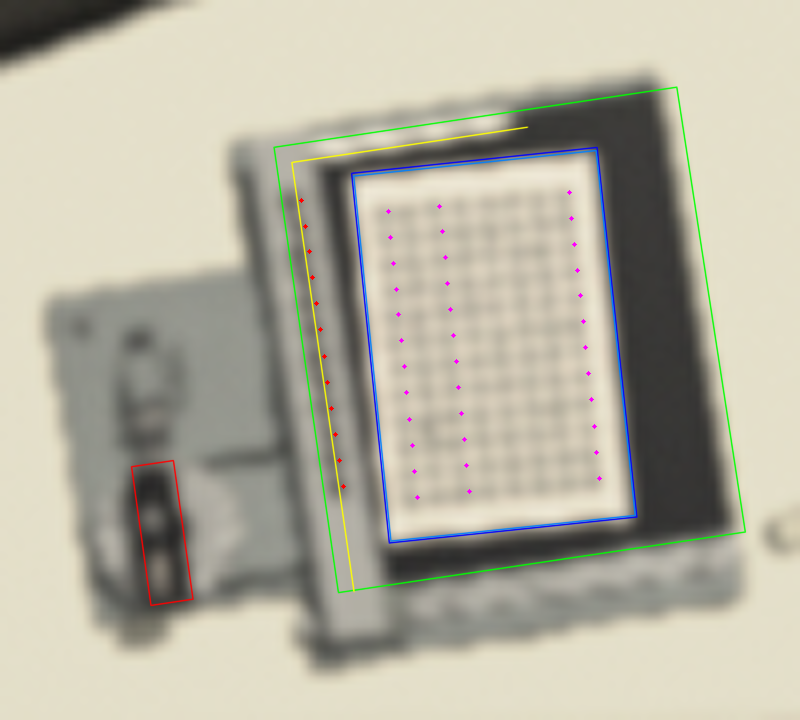

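View pics/o2.png

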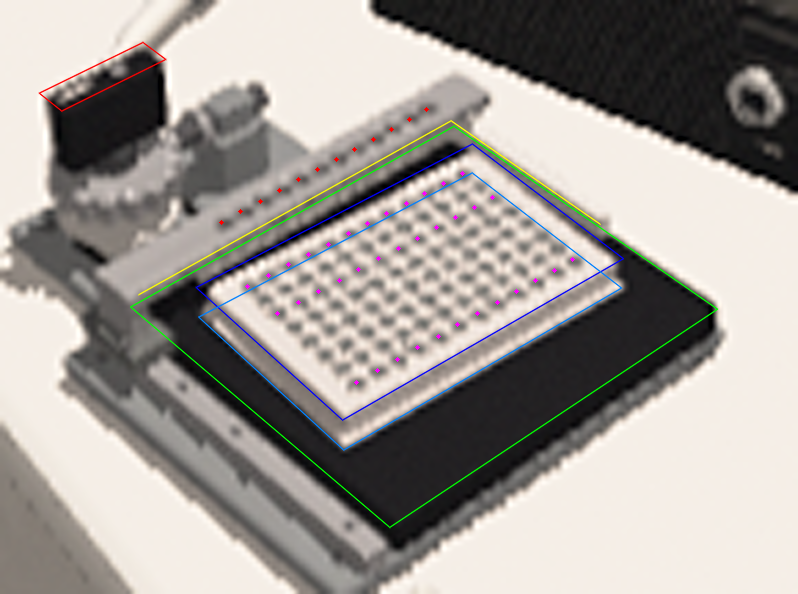

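```bash
cat > fit.py <<'E'
from h import *
from scipy.spatial.transform import Rotation as R
z=lambda n,u:((np.array(u)+.5)/5-.5+np.array({"top":[185,170],"scene":[145,155]}[n]))
z1=lambda u:((np.array(u)+.5)/8-.5+np.array([190,175]))
z2=lambda u:((np.array(u)+.5)/5.5-.5+np.array([155,160]))
S=[("top",z1((657,82)),(101,-94,30),.5),("top",z1((732,527)),(-56,-94,30),.5),("top",z("top",(207,148)),(79.5,40.75,54.5),1),("top",z("top",(238,332)),(-19.5,40.75,54.5),1),("top",z("top",(122,365)),(-25,100,90),1),
("scene",z2((388,524)),(-56,-94,30),1),("scene",z2((716,308)),(101,-94,30),1),("scene",z("scene",(440,123)),(79.5,40.75,54.5),1),("scene",z("scene",(252,228)),(-19.5,40.75,54.5),1),("scene",z2((107,81)),(-25,100,90),1)]
P=[("top",(265,158),(49.5,31.5,44.4)),("top",(377,150),(49.5,-31.5,44.4)),("top",(285,335),(-49.5,31.5,44.4)),("top",(395,325),(-49.5,-31.5,44.4)),
("scene",(470,183),(49.5,31.5,44.4)),("scene",(572,262),(49.5,-31.5,44.4)),("scene",(280,285),(-49.5,31.5,44.4)),("scene",(375,375),(-49.5,-31.5,44.4))]
P=[(n,z(n,u),L,1) for n,u,L in P]
K={n:np.array(c["K"]) for n,c in cams.items()};T={n:np.array(c["T"]) for n,c in cams.items()}
def pj(n,X,d):
    c=(X-T[n][:3,3]-d[:3])@(T[n][:3,:3]@R.from_rotvec(d[3:]).as_matrix()); c=c*[1,-1,-1]; u=c@K[n].T; return u[:,:2]/u[:,2:]
def f(p,split=False):
    d={"top":p[6:12],"scene":p[12:18]}
    r=[w*(pj(n,tf(q,L),d[n])[0]-u) for q,A in((p[:3],S),(p[3:6],P)) for n,u,L,w in A]
    r=np.concatenate(r)
    if split: return r
    return np.concatenate([r/.6,p[6:9]/.0015,p[12:15]/.0015,p[9:12]/.0015,p[15:18]/.0015])
r=least_squares(f,np.r_[.45,.2,.1,.45,.2,.1,np.zeros(12)],loss="soft_l1")
print(r.x[:6].round(4));print(r.x[6:].reshape(4,3).round(4));print(f(r.x,True).reshape(-1,2).round(1).tolist())
st,pl=r.x[:3],r.x[3:6]
c=tf(pl,[(64,42.75,30),(-64,-42.75,30),(-64,42.75,30),(64,-42.75,30)])[:,:2]-st[:2]; cc,ss=np.cos(st[2]),np.sin(st[2])
print("plate corners in stand",(c@np.array([[cc,-ss],[ss,cc]])*1000).round(1).tolist())
print("knob",tf(st,[(-25,100,78)]).round(4),"nest",tf(st,[(94,43,30)]).round(4))
E
python3 fit.py
```

```text
[0.4385 0.2234 0.1282 0.4613 0.2081 0.0797]
[[ 0.0004 -0.0003  0.0001]
 [ 0.0004 -0.0003 -0.0002]
 [-0.0004  0.0003  0.0008]
 [ 0.0005  0.0007  0.0001]]
[[0.7, 0.4], [0.4, 0.3], [0.2, 0.7], [-0.6, -0.3], [-0.0, -1.1], [0.7, 0.3], [0.3, -0.1], [-0.5, 0.2], [-0.1, -0.2], [-0.6, -0.8], [-0.1, 0.0], [0.1, -0.7], [-0.4, 0.4], [0.3, -0.0], [0.3, 0.2], [0.0, -0.0], [-0.6, 0.2], [0.1, -0.3]]
plate corners in stand [[86.7, 21.5], [-45.3, -57.7], [-41.1, 27.7], [82.6, -63.9]]
knob [[0.4009 0.3194 0.078 ]] nest [[0.5262 0.2781 0.03  ]]
```

```bash
python3 - <<'E'
from h import *
for n,u,z in [("scene",(300,130),.33),("scene",(330,158),.33),("scene",(310,200),.15),("scene",(330,310),.0),("scene",(410,300),0.),("top",(347,235),.33),("top",(376,237),.33),("top",(337,185),.3),("top",(315,190),.03),("top",(300,153),.078),("scene",(322,245),.0)]:
    print(n,u,z,ray(n,u,z).round(3))
E
python3 - <<'E'
import cv2
a=cv2.imread("pics/top0.png")[110:250,280:440]
cv2.imwrite("pics/mz.png",cv2.resize(a,None,fx=4,fy=4,interpolation=cv2.INTER_CUBIC))
E
```

```text
scene (300, 130) 0.33 [0.445 0.017 0.33 ]
scene (330, 158) 0.33 [ 0.433 -0.05   0.33 ]
scene (310, 200) 0.15 [0.519 0.052 0.15 ]
scene (330, 310) 0.0 [ 0.485 -0.06   0.   ]
scene (410, 300) 0.0 [ 0.613 -0.126  0.   ]
top (347, 235) 0.33 [0.416 0.01  0.33 ]
top (376, 237) 0.33 [ 0.411 -0.049  0.33 ]
top (337, 185) 0.3 [0.523 0.02  0.3  ]
top (315, 190) 0.03 [0.534 0.027 0.03 ]
top (300, 153) 0.078 [0.632 0.071 0.078]
scene (322, 245) 0.0 [0.578 0.058 0.   ]
```

View pics/mz.png

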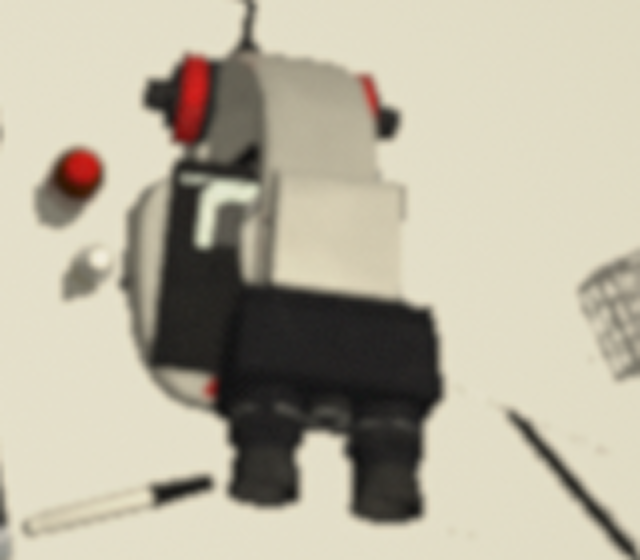

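```bash
python3 -m pendant '[[[0,0,-7,0,0,0,1],[0,0,-7,0,0,0,1],[0,0,-6.3,0,0,0,1],[0,0,0,0,0,0,1]]]' 40
cat > rel.py <<'E'
import sys
from cell import ctrl
from h import *
from scipy.spatial.transform import Rotation as R
st=np.array([.4385,.2234,.1282])
if __name__=="__main__":
    s=ctrl.read_state(); q=s["tcp_rot"]; M=R.from_quat([q[1],q[2],q[3],q[0]]).as_matrix()
    c,ss=np.cos(st[2]),np.sin(st[2]); d=np.array(s["position"])-[st[0],st[1],0]
    print("t",round(s["time_s"],2),"tcp stand mm",np.round([1000*(c*d[0]+ss*d[1]),1000*(-ss*d[0]+c*d[1]),1000*d[2]],1),"theta rel stand deg",round(np.degrees(np.arctan2(-M[0,1],M[1,1])-st[2]),2),"tilt",np.round(np.degrees(M[:2,2]),2))
    Ms=np.array([[c,ss,0],[-ss,c,0],[0,0,1]])
    print("F stand",np.round(Ms@s["force"],1),"T",np.round(Ms@s["torque"],2),"w",round(s["gripper_width"],3),"q",np.round(s["q"],2))
    if len(sys.argv)>3:
        t=np.array([float(v) for v in sys.argv[1:4]]); tw=tf(st,[t])[0]
        print("tool shift mm to target",np.round(1000*M.T@(tw-s["position"]),1))
E
python3 rel.py 25 -87 150
```

```text
time_s: 0.5
position: [0.1457, 0.6316, 0.236]
tcp_rot: [-0.001, -0.07, 0.998, -0.003]
force: [0.0, 0.2, 0.1]
gripper_width: 0.329
t 0.5 tcp stand mm [-238.2  442.2  236. ] theta rel stand deg 0.71 tilt [-0.05 -0.35]
F stand [0.1 0.2 0.1] T [-0.05 -0.    0.08] w 0.329 q [-1.33  0.47 -0.09  1.6   0.05  1.07  0.28]
tool shift mm to target [-256.8 -531.9   88.7]
```

```bash
python3 -m pendant '[[[0,0,0,-20,-41,0,1],[0,0,0,-20,-41,0,1],[0,0,0,-20,-41,0,1],[0,0,0,-20,-41,0,1],[0,0,0,-20,-41,0,1]]]' >/dev/null; python3 rel.py 25 -87 180
```

```text
t 1.0 tcp stand mm [-138.9  236.9  233.8] theta rel stand deg 0.56 tilt [-0.31 -0.32]
F stand [0.5 0.1 0.4] T [ 0.04 -0.08  0.02] w -0.001 q [-1.05  0.26 -0.04  1.92  0.01  0.97  0.62]
tool shift mm to target [-161.  -325.2   54.4]
```

```bash
python3 -m pendant '[[[0,0,0,-20,-41,6,1],[0,0,0,-20,-41,6,1],[0,0,0,-20,-41,6,1],[0,0,0,-20,-41,6,1],[0,0,0,-20,-41,6,1]]]' >/dev/null; python3 rel.py 25 -87 150
```

```text
t 1.5 tcp stand mm [-35.3  23.3 204.4] theta rel stand deg -0.32 tilt [-0.19 -0.12]
F stand [1.  0.6 0.4] T [ 0.07 -0.05  0.04] w -0.004 q [-0.71  0.21  0.11  2.07 -0.03  0.87  1.11]
tool shift mm to target [ -61.1 -109.9   54.4]
```

```bash
python3 -m pendant '[[[0,0,0,-20,-36,6,1],[0,0,0,-20,-36,6,1],[0,0,0,-20,-36,6,1],[0,0,0,0,0,0,1]]]' >/dev/null; python3 rel.py 25 -87 60
python3 - <<'E'
from cell import ctrl
import cv2
for n in("scene","top"):
    a=ctrl.grab_frame(n)[:,:,::-1]
    cv2.imwrite(f"pics/{n}1.png",a)
    a=a[150:290,150:350] if n=="scene" else a[150:290,170:370]
    cv2.imwrite(f"pics/{n}1z.png",cv2.resize(a,None,fx=4,fy=4,interpolation=cv2.INTER_CUBIC))
E
```

```text
t 1.9 tcp stand mm [ 26.9 -97.  185.7] theta rel stand deg -1.62 tilt [-0.09 -0.22]
F stand [0.2 1.1 1. ] T [-0.01  0.06 -0.02] w -0.005 q [-0.5   0.28  0.2   2.03 -0.07  0.84  1.4 ]
tool shift mm to target [  1.9  10.5 125.6]
```

View pics/scene1.png

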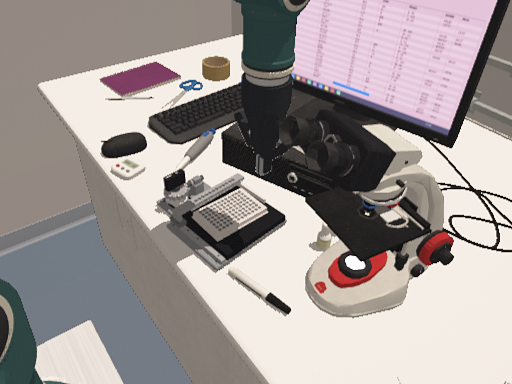

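View pics/top1.png

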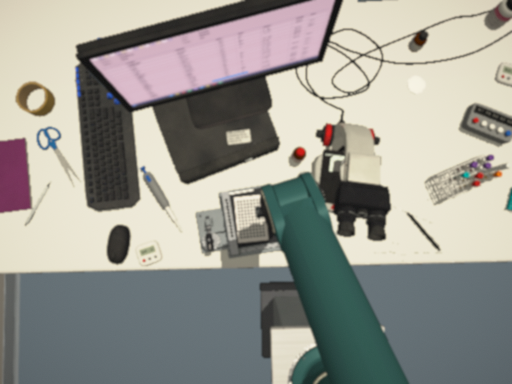

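```bash
python3 -m pendant '[[[0,0,-1.6,2,9,40,1],[0,0,0,0,0,40,1],[0,0,0,0,0,35,1],[0,0,0,0,0,0,1]]]' >/dev/null; python3 rel.py 25 -87 43
```

```text
t 2.4 tcp stand mm [ 23.6 -75.3  70.1] theta rel stand deg 0.61 tilt [0.1  0.26]
F stand [-1.   0.3 -0.7] T [-0.    0.01  0.05] w 0.001 q [-0.49  0.47  0.14  2.1  -0.13  0.58  1.45]
tool shift mm to target [ -1.3 -11.8  27.1]
```

```bash
python3 -m pendant '[[[0,0,0,-1,-12,0,1],[0,0,0.5,0,0,14,1],[0,0,0,0,0,8,1],[0,0,0,0,0,0,1]]]' >/dev/null; python3 rel.py 25 -87 43
```

```text
t 2.8 tcp stand mm [ 27.1 -85.3  50.9] theta rel stand deg 0.17 tilt [0.42 0.45]
F stand [-1.   0.4 -0.1] T [ 0.04 -0.   -0.02] w -0.002 q [-0.47  0.5   0.13  2.11 -0.14  0.53  1.47]
tool shift mm to target [ 2.2 -1.8  7.9]
```

```bash
python3 -m pendant '[[[0,0,0,2,0,7,1],[0,0,0,0,0,0,1],[0,0,0,0,0,0,1]]]' >/dev/null; python3 rel.py 25 -85 43
python3 - <<'E'
from cell import ctrl
import cv2
for n in("scene",):
    a=ctrl.grab_frame(n)[:,:,::-1]
    cv2.imwrite(f"pics/{n}2.png",a)
    a=a[150:290,150:350] if n=="scene" else a[150:290,170:370]
    cv2.imwrite(f"pics/{n}2z.png",cv2.resize(a,None,fx=4,fy=4,interpolation=cv2.INTER_CUBIC))
E
```

```text
t 3.1 tcp stand mm [ 26.  -84.9  44.6] theta rel stand deg 0.15 tilt [0.57 0.52]
F stand [0.8 0.5 0.5] T [ 0.    0.04 -0.02] w -0.001 q [-0.46  0.51  0.13  2.11 -0.14  0.51  1.48]
tool shift mm to target [ 1.1 -0.1  1.6]
```

View pics/scene2z.png

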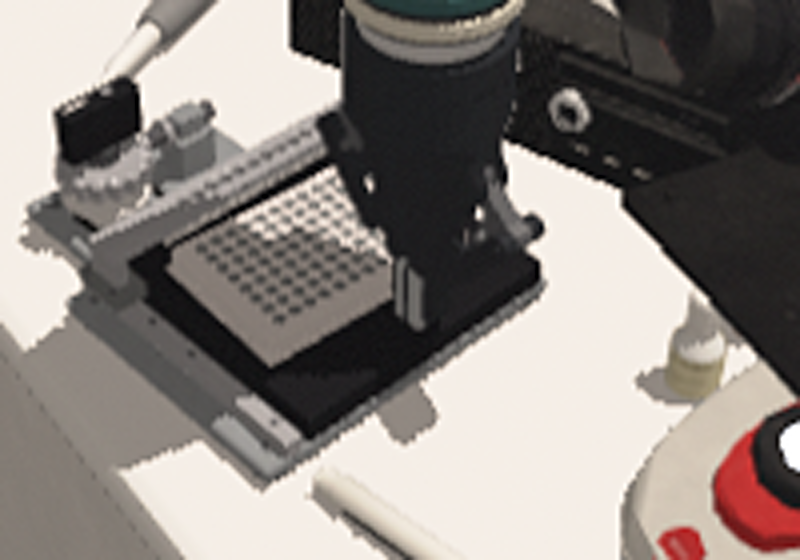

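```bash
python3 -m pendant '[[[0,0,0,0,3,1.5,1],[0,0,0,0,4,0,1],[0,0,0,0,4,0,1],[0,0,0,0,4,0,1],[0,0,0,0,4,0,1]]]' >/dev/null; python3 rel.py; python3 -m pendant '[[[0,0,0,0,4,0,1],[0,0,0,0,4,0,1]]]' >/dev/null; python3 rel.py
```

```text
t 3.65 tcp stand mm [ 26.3 -64.7  43.6] theta rel stand deg 0.11 tilt [0.6  0.53]
F stand [-0.7 -0.4 -0.1] T [-0.15  0.   -0.04] w 0.003 q [-0.5   0.52  0.13  2.11 -0.14  0.51  1.44]
t 3.85 tcp stand mm [ 26.3 -55.9  43.7] theta rel stand deg 0.13 tilt [0.61 0.52]
F stand [ 0.4 -2.  -0.8] T [-0.58 -0.32  0.  ] w 0.003 q [-0.52  0.52  0.13  2.1  -0.14  0.51  1.42]
```

```bash
python3 -m pendant '[[[0,0,0,0,2,0,1],[0,0,0,0,0,0,1]]]' >/dev/null; python3 rel.py
cat > snap.py <<'E'
from cell import ctrl
import cv2,sys
i=sys.argv[1]
for n in sys.argv[2:]:
    a=ctrl.grab_frame(n)[:,:,::-1]
    cv2.imwrite(f"pics/{n}{i}.png",a)
    a=a[155:275,150:310] if n=="scene" else a[170:270,190:320]
    cv2.imwrite(f"pics/{n}{i}z.png",cv2.resize(a,None,fx=5,fy=5,interpolation=cv2.INTER_CUBIC))
E
python3 snap.py 3 scene
```

```text
t 4.05 tcp stand mm [ 27.1 -55.5  43.8] theta rel stand deg 0.08 tilt [0.7  0.39]
F stand [ 0.1 -0.4  0.5] T [-0.07  0.06  0.05] w -0.002 q [-0.53  0.52  0.14  2.1  -0.14  0.51  1.42]
```

View pics/scene3z.png

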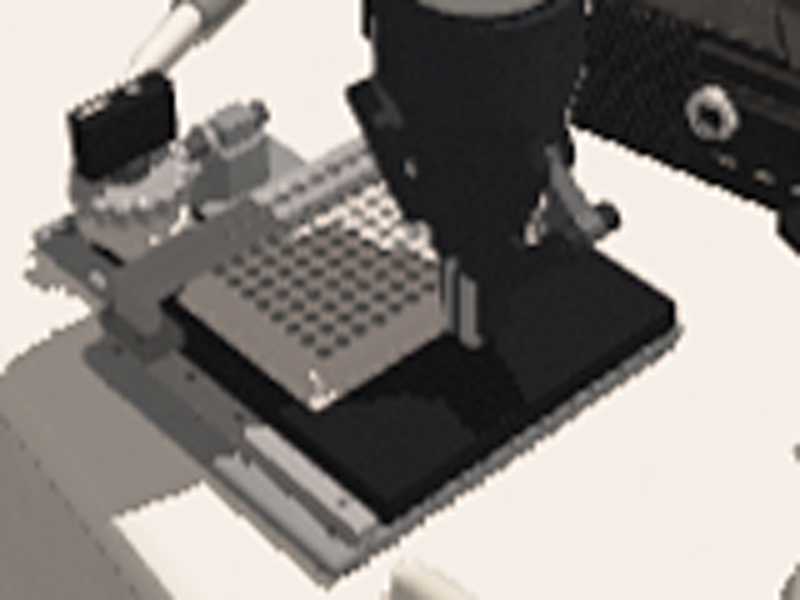

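```bash
for k in 1; do python3 -m pendant '[[[0,0,0,0,4,0,1],[0,0,0,0,4,0,1],[0,0,0,0,4,0,1]]]' >/dev/null; python3 rel.py; done
```

```text
t 4.4 tcp stand mm [ 27.  -54.8  43.6] theta rel stand deg -0.41 tilt [ 0.63 -0.32]
F stand [ -0.5 -12.    5.3] T [-2.48  0.06  0.03] w -0.001 q [-0.55  0.53  0.15  2.1  -0.13  0.52  1.39]
```

```bash
python3 -m pendant '[[[0,0,0,0,4,0,1],[0,0,0,0,4,0,1]]]' >/dev/null; python3 rel.py
```

```text
t 4.6 tcp stand mm [ 26.9 -54.8  43.8] theta rel stand deg -0.79 tilt [ 0.57 -0.82]
F stand [ -0.3 -10.6   4. ] T [-2.48 -0.   -0.01] w 0.001 q [-0.56  0.53  0.16  2.09 -0.13  0.53  1.38]
```

```bash
python3 -m pendant '[[[-0.8,0.6,-0.8,0,-12,0,1],[0,0,0,0,-8,-5,1],[0,0,0,0,0,0,1]]]' >/dev/null; python3 rel.py -55 -30 110; python3 snap.py 4 scene
```

```text
t 4.9 tcp stand mm [ 26.7 -75.   49.4] theta rel stand deg -0.02 tilt [-0.14 -0.07]
F stand [ 0.3 -0.5  0.3] T [-0.03 -0.03 -0.06] w -0.001 q [-0.5   0.51  0.14  2.1  -0.14  0.54  1.44]
tool shift mm to target [ 81.9  44.9 -60.4]
```

View pics/scene4z.png

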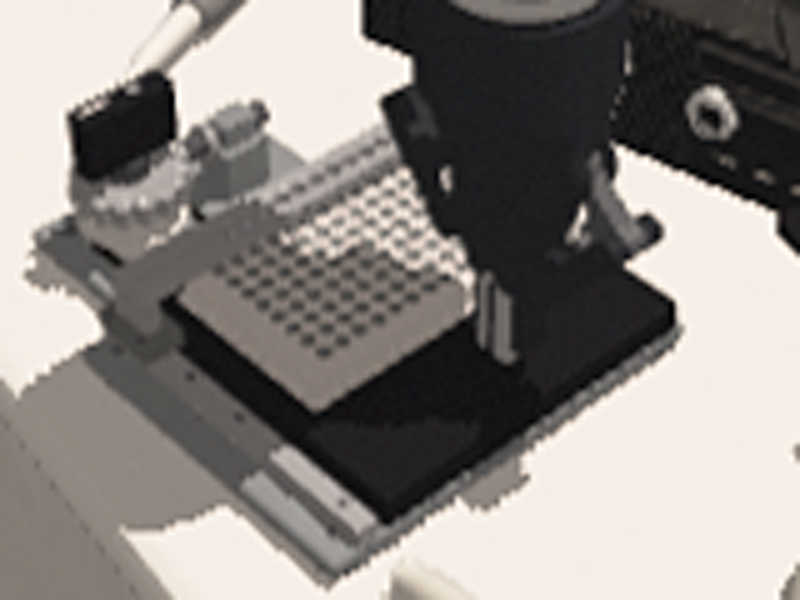

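```bash
python3 -m pendant '[[[0,0,0,0,0,-40,1],[0,0,0,0,0,-25,1],[0,0,0,30,24,0,1],[0,0,0,30,24,0,1],[0,0,0,30,22,0,1]]]' >/dev/null; python3 rel.py; python3 -m pendant '[[[0,0,0,0,0,0,1]]]' >/dev/null; python3 rel.py -66 -3 60
```

```text
t 5.45 tcp stand mm [-6.230e+01  1.000e-01  1.169e+02] theta rel stand deg -0.21 tilt [0.04 0.1 ]
F stand [-0.3  1.2 -0.2] T [0.05 0.01 0.02] w 0.0 q [-0.72  0.3   0.15  2.22 -0.07  0.63  1.17]
t 5.55 tcp stand mm [-66.6   3.7 116.8] theta rel stand deg 0.22 tilt [-0.13  0.15]
F stand [ 0.4  0.2 -0.2] T [-0.02 -0.05  0.03] w -0.002 q [-0.73  0.29  0.14  2.22 -0.08  0.63  1.17]
tool shift mm to target [-0.7 -6.9 56.8]
```

```bash
python3 -m pendant '[[[0,0,0,0,-5,25,1],[0,0,0,0,0,25,1],[0,0,0,0,0,12,1],[0,0,0,0,0,0,1],[0,0,0,0,0,0,1]]]' >/dev/null; python3 rel.py -66 -3 43;python3 snap.py 5 scene top
```

```text
t 6.05 tcp stand mm [-65.7   4.6  54.6] theta rel stand deg 0.73 tilt [0.13 0.44]
F stand [ 0.   0.6 -0.3] T [ 0.01 -0.03  0.01] w 0.002 q [-0.7   0.42  0.11  2.25 -0.12  0.47  1.21]
tool shift mm to target [ 0.4 -7.7 11.5]
```

View pics/scene5z.png

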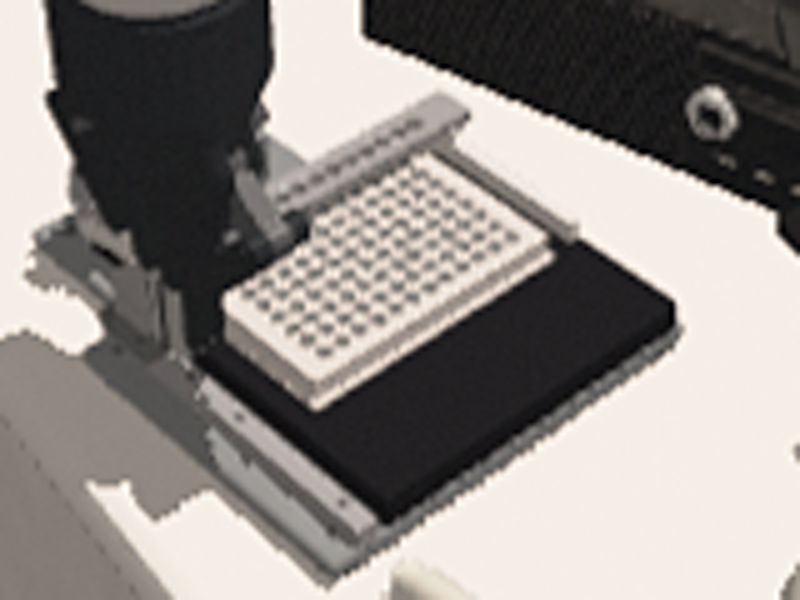

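View pics/top5z.png

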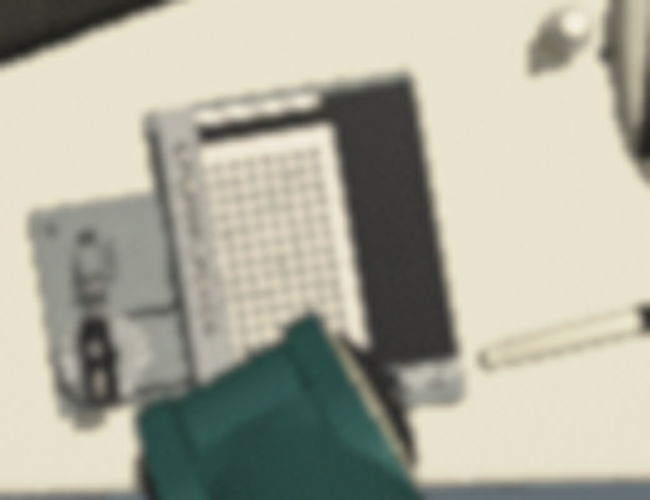

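```bash
python3 -m pendant '[[[0,0,0.7,0,-7,5,1],[0,0,0,0,0,6,1],[0,0,0,0,0,0,1],[0,0,0,0,0,0,1]]]' >/dev/null; python3 rel.py -66 -3 43
```

```text
t 6.55 tcp stand mm [-63.9  -2.7  44.7] theta rel stand deg -0.1 tilt [0.35 0.59]
F stand [-0.   0.1  0.1] T [-0.02 -0.02  0.05] w -0.003 q [-0.68  0.44  0.11  2.26 -0.12  0.43  1.23]
tool shift mm to target [ 2.1 -0.4  1.6]
```

```bash
python3 -m pendant '[[[0,0,0,-3,0,1,1],[0,0,0,-4,0,0,1],[0,0,0,-4,0,0,1]]]' >/dev/null; python3 rel.py;python3 -m pendant '[[[0,0,0,-3,0,0,1],[0,0,0,-3,0,0,1]]]' >/dev/null; python3 rel.py
```

```text
t 6.85 tcp stand mm [-52.5  -2.6  43.8] theta rel stand deg -0.07 tilt [0.33 0.6 ]
F stand [-0.1 -0.5 -1. ] T [ 0.02  0.17 -0.02] w -0.004 q [-0.67  0.46  0.11  2.23 -0.13  0.44  1.24]
t 7.05 tcp stand mm [-45.8  -2.5  43.8] theta rel stand deg -0.07 tilt [0.33 0.59]
F stand [-0.3  0.4 -0.2] T [ 0.02  0.12 -0.03] w -0.004 q [-0.66  0.46  0.11  2.22 -0.13  0.45  1.24]
```

```bash
python3 -m pendant '[[[0,0,0,-3,0,0,1],[0,0,0,-3,0,0,1]]]' >/dev/null; python3 rel.py;python3 -m pendant '[[[0,0,0,-3,0,0,1],[0,0,0,-3,0,0,1]]]' >/dev/null; python3 rel.py
```

```text
t 7.25 tcp stand mm [-44.1  -2.9  43.2] theta rel stand deg -0.02 tilt [-0.24  0.39]
F stand [-8.7  1.4  7.5] T [0.26 2.04 0.05] w -0.001 q [-0.66  0.47  0.11  2.21 -0.13  0.47  1.25]
t 7.45 tcp stand mm [-44.2  -3.1  42.4] theta rel stand deg 0.1 tilt [-0.96  0.16]
F stand [-7.3  0.6  5.3] T [0.17 1.53 0.04] w -0.002 q [-0.65  0.48  0.11  2.2  -0.13  0.48  1.26]
```

```bash
python3 -m pendant '[[[0.2,-0.9,0,12,0,0,1],[0,0,0,8,0,-10,1],[0,0,0,0,0,-35,1],[0,0,0,0,0,-30,1],[0,0,0,0,0,0,1]]]' >/dev/null; python3 rel.py 25 -87 115; python3 snap.py 6 scene top
python3 - <<'E'
from ov import *
st=[.4385,.2234,.1282];c,s=np.cos(st[2]),np.sin(st[2])
pl=[st[0]+.030*c-.00025*s,st[1]+.030*s+.00025*c,st[2]]
overlay("pics/scene6.png","scene","pics/o6.png",st,pl,(155,160,300,268),5.5)
E
```

```text
t 7.95 tcp stand mm [-64.3  -3.3 121.2] theta rel stand deg 0.11 tilt [-0.07  0.05]
F stand [ 0.2  0.6 -0.5] T [ 0.01 -0.05  0.02] w 0.001 q [-0.73  0.29  0.15  2.22 -0.07  0.64  1.18]
tool shift mm to target [-89.2 -83.9   6. ]
```

View pics/scene6z.png

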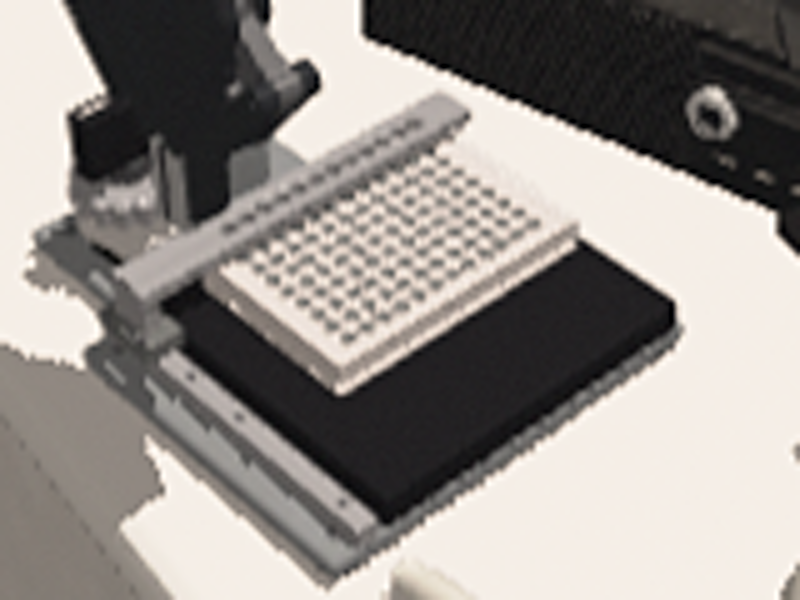

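View pics/top6z.png

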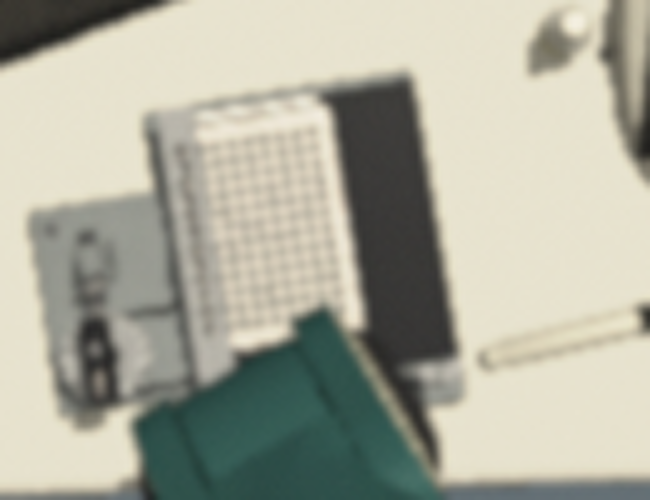

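View pics/o6.png

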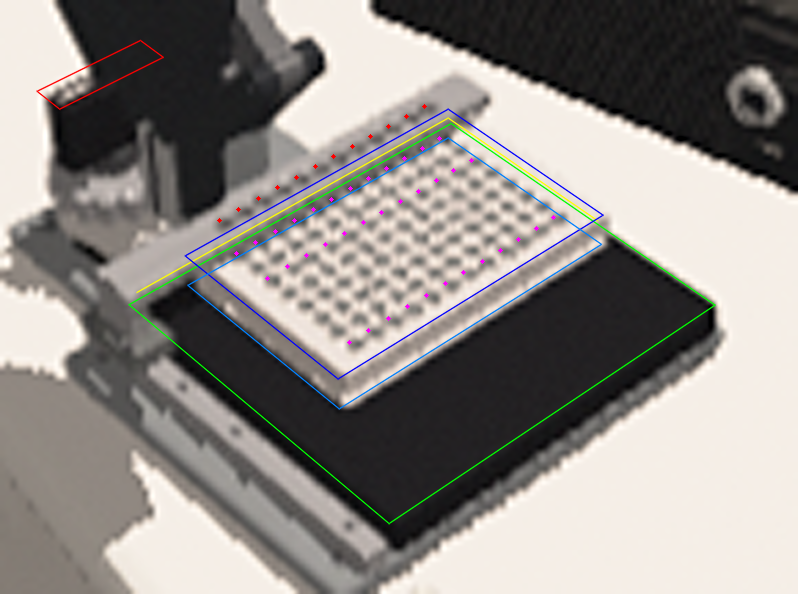

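```bash
python3 -m pendant '[[[0,0,0,-20,-25,0,1],[0,0,0,-30,-25,0,1],[0,0,0,-30,-22,0,1],[0,0,0,-28,-5,0,1],[0,0,0,0,0,0,1]]]' >/dev/null; python3 rel.py 60 -75 43
```

```text
t 8.55 tcp stand mm [ 43.5 -83.5 114. ] theta rel stand deg 0.36 tilt [-0.6  -0.25]
F stand [-0.7 -0.6  0.5] T [0.05 0.01 0.04] w -0.003 q [-0.51  0.42  0.19  2.03 -0.12  0.71  1.46]
tool shift mm to target [-17.3   8.6  70.8]
```

```bash
python3 -m pendant '[[[0.2,-0.5,0,-13,6,20,1],[0,0,0,0,0,25,1],[0,0,0,0,0,15,1],[0,0,0,0,0,0,1],[0,0,0,0,0,0,1]]]' >/dev/null; python3 rel.py 60 -75 43
```

```text
t 9.05 tcp stand mm [ 52.4 -78.7  47.3] theta rel stand deg 0.28 tilt [-0.58 -0.58]
F stand [-1.   0.2 -0.4] T [ 0.01 -0.09 -0.01] w 0.001 q [-0.49  0.55  0.16  2.03 -0.15  0.58  1.47]
tool shift mm to target [-7.7  3.7  4.1]
```

```bash
python3 -m pendant '[[[0.5,-0.5,0.2,0,0,3,1],[0,0,0,0,6,0,1],[0,0,0,0,6,0,1],[0,0,0,0,3,0,1],[0,0,0,0,3,0,1]]]' >/dev/null; python3 rel.py; python3 -m pendant '[[[0,0,0,0,3,0,1],[0,0,0,0,3,0,1]]]' >/dev/null; python3 rel.py
```

```text
t 9.55 tcp stand mm [ 52.9 -58.4  46. ] theta rel stand deg 0.1 tilt [ 0.19 -0.95]
F stand [ 0.3 -0.7 -0. ] T [ 0.03 -0.    0.  ] w 0.002 q [-0.55  0.55  0.17  2.03 -0.14  0.57  1.42]
t 9.75 tcp stand mm [ 53.2 -51.4  46.4] theta rel stand deg 0.13 tilt [ 0.25 -0.91]
F stand [ 0.1 -0.2 -0.5] T [ 0.    0.02 -0.04] w -0.0 q [-0.56  0.56  0.17  2.03 -0.14  0.57  1.41]
```

```bash
python3 -m pendant '[[[-0.8,0.3,0,0,2,2,1],[0,0,0,0,2,0,1]]]' >/dev/null; python3 rel.py; python3 snap.py 7 scene
```

```text
t 9.95 tcp stand mm [ 53.4 -49.3  46.2] theta rel stand deg 0.11 tilt [-0.2  -0.25]
F stand [-1.6 -7.4 -0.1] T [-1.65  0.14  0.06] w -0.002 q [-0.54  0.56  0.16  2.02 -0.15  0.58  1.42]
```

View pics/scene7z.png

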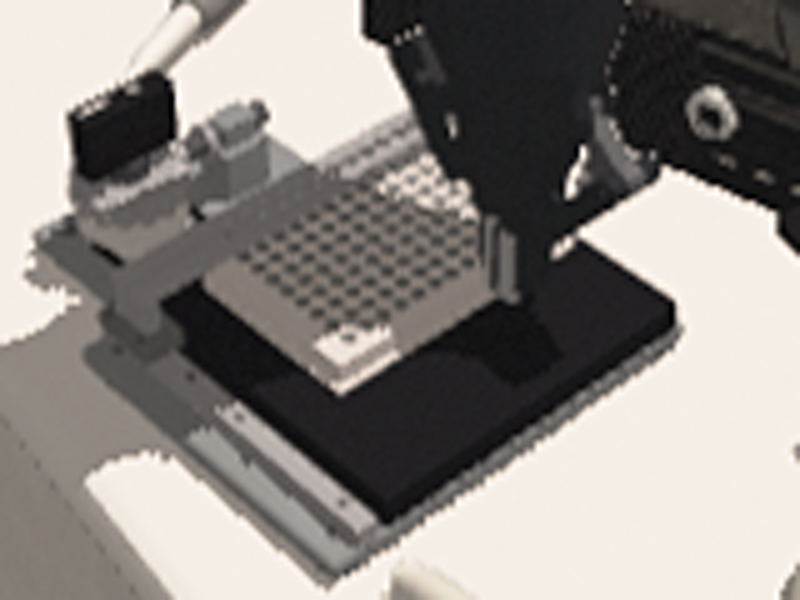

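```bash
python3 -m pendant '[[[0,0,0,0,-12,0,1],[0,0,0,0,-8,-10,1],[0,0,0,0,0,-35,1],[0,0,0,10,0,-35,1],[0,0,0,45,0,-30,1]]]' >/dev/null;  python3 -m pendant '[[[0,0,0,45,0,0,1],[0,0,0,45,0,0,1],[0,0,0,0,0,0,1]]]' >/dev/null;python3 rel.py 0 -75 43; python3 snap.py 8 scene top
```

```text
t 10.8 tcp stand mm [-91.  -74.7 160. ] theta rel stand deg -0.29 tilt [-0.09 -0.13]
F stand [0.7 0.2 0.4] T [0.01 0.02 0.04] w 0.001 q [-0.64  0.13  0.2   2.3  -0.04  0.72  1.28]
tool shift mm to target [-91.2   0.4 116.8]
```

View pics/scene8z.png

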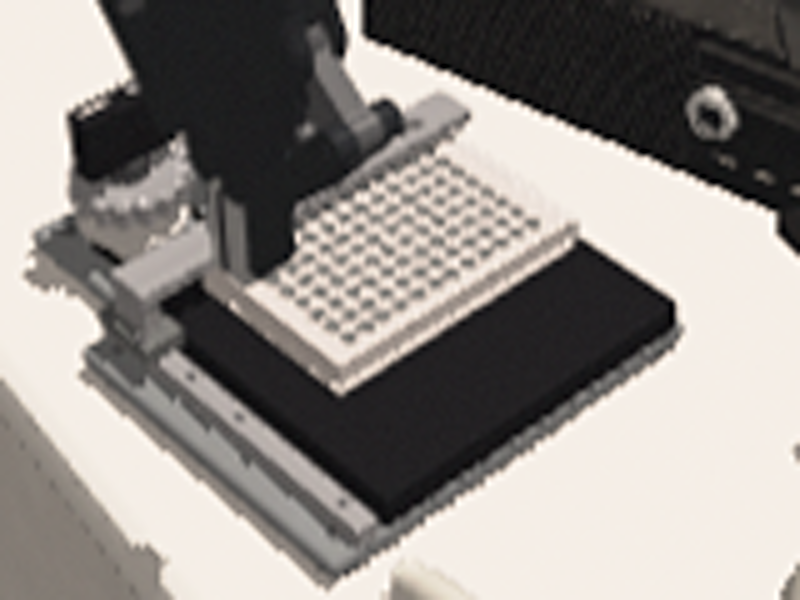

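View pics/top8z.png

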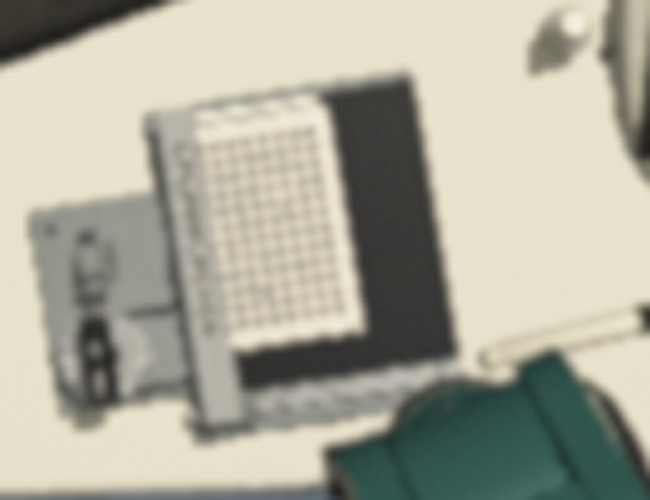

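Run:
```python
import cv2
a=cv2.imread("pics/scene6.png")[165:240,180:270]
cv2.imwrite("pics/s6big.png",cv2.resize(a,None,fx=8,fy=8,interpolation=cv2.INTER_CUBIC))
a=cv2.imread("pics/top8.png")[185:260,210:285]
cv2.imwrite("pics/t8big.png",cv2.resize(a,None,fx=8,fy=8,interpolation=cv2.INTER_CUBIC))
```

```text
(no output)
```

View pics/s6big.png

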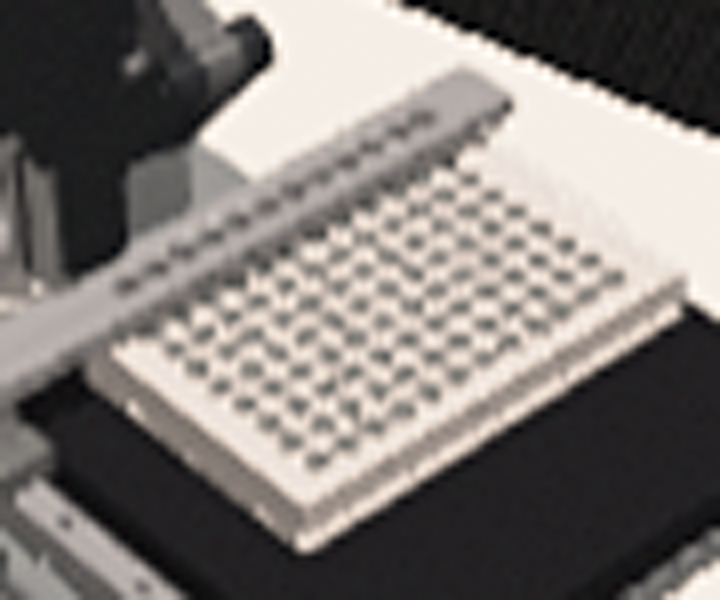

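View pics/t8big.png

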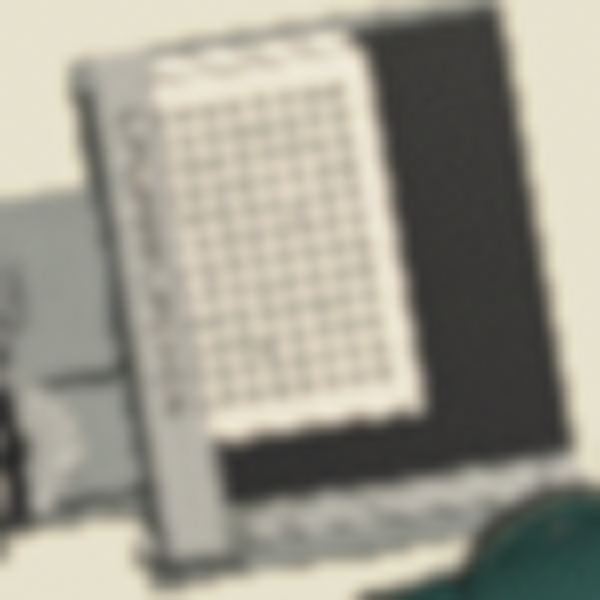

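Run:
```python
from h import *
def go(n,box,k,holes,wells):
    z=lambda u:(np.array(u)+.5)/k-.5+np.array(box)
    h=[ray(n,z(u),.0545)[:2] for u in holes]
    d=h[0]-h[1]; print(n,"hole span",np.linalg.norm(d)*1000,"yaw",np.arctan2(d[1],d[0]))
    a=np.arctan2(d[1],d[0]); c,s=np.cos(a),np.sin(a); mid=(h[0]+h[1])/2
    # hole mid in stand = (30,40.75)
    W=[];L=[]
    for u,l in wells:
        p=(ray(n,z(u),.0444)[:2]-mid); W.append([1000*(c*p[0]+s*p[1])+30,1000*(-s*p[0]+c*p[1])+40.75]); L.append(l)
    W=np.array(W);L=np.array(L)
    f=lambda p:np.r_[(p[0]+np.cos(p[2])*L[:,0]-np.sin(p[2])*L[:,1]-W[:,0]),(p[1]+np.sin(p[2])*L[:,0]+np.cos(p[2])*L[:,1]-W[:,1])]
    r=least_squares(f,[30,0,0.]);print("plate centre in stand (30,0.25 seated):",r.x.round(3),"res",f(r.x).round(1))
go("scene",(180,165),8,[(427,118),(125,285)],[((615,277),(49.5,-31.5)),((316,462),(-49.5,-31.5)),((172,350),(-49.5,22.5)),((465,178),(49.5,22.5))])
go("top",(210,185),8,[(130,122),(177,408)],[((350,90),(49.5,-31.5)),((378,382),(-49.5,-31.5)),((183,120),(49.5,22.5)),((215,398),(-49.5,22.5))])
```

```text
scene hole span 100.23508974885374 yaw 0.12661765622938492
plate centre in stand (30,0.25 seated): [3.0047e+01 1.1180e+00 1.3000e-02] res [-0.7  0.4  0.2  0.2  0.6  0.1 -0.2 -0.4]
top hole span 99.07144294719562 yaw 0.1429949074983906
plate centre in stand (30,0.25 seated): [29.091  1.25  -0.053] res [-1.6  0.4  1.9 -0.6  2.8  0.8 -2.  -1.5]
```

```bash
python3 -m pendant '[[[0,0,0,-40,0,30,1],[0,0,0,-39,0,40,1],[0,0,0,0,0,28,1],[0,0,0,0,0,8,1],[0,0,0,0,0,0,1]]]' >/dev/null; python3 rel.py -8 -75 44
```

```text
t 11.4 tcp stand mm [  4.6 -74.2  58.2] theta rel stand deg -0.47 tilt [1.07 0.33]
F stand [ 0.2 -0.2 -0.3] T [-0.04  0.06 -0.  ] w 0.001 q [-0.54  0.46  0.18  2.16 -0.16  0.51  1.45]
tool shift mm to target [12.9 -0.9 13.9]
```

```bash
python3 -m pendant '[[[0.3,1,-0.5,12,0,7,1],[0,0,0,0,0,7,1],[0,0,0,0,0,0,1]]]' >/dev/null; python3 rel.py -8 -75 44;  python3 -m pendant '[[[0,0,0,0,5,0,1],[0,0,0,0,5,0,1],[0,0,0,0,3,0,1],[0,0,0,0,3,0,1]]]' >/dev/null; python3 rel.py
```

```text
t 11.7 tcp stand mm [ -7.2 -73.9  45.1] theta rel stand deg 0.07 tilt [ 0.19 -0.05]
F stand [ 0.5 -0.7  0.2] T [-0.01 -0.06  0.01] w -0.003 q [-0.54  0.48  0.17  2.18 -0.16  0.49  1.45]
tool shift mm to target [ 0.8 -1.1  1.1]
t 12.1 tcp stand mm [ -6.4 -55.9  47.2] theta rel stand deg 0.1 tilt [0.38 0.08]
F stand [ 1.2 -0.6  1. ] T [-0.01  0.02  0.02] w -0.002 q [-0.58  0.48  0.17  2.17 -0.16  0.49  1.42]
```

```bash
python3 -m pendant '[[[0,0,0,0,2,1.5,1],[0,0,0,0,2,0.5,1]]]' >/dev/null; python3 rel.py;  python3 -m pendant '[[[0,0,0,0,2,0,1],[0,0,0,0,2,0,1]]]' >/dev/null; python3 rel.py
```

```text
t 12.3 tcp stand mm [ -5.9 -52.1  45.8] theta rel stand deg 0.11 tilt [0.43 0.04]
F stand [-2.1 -6.4  9.4] T [-1.37  0.29 -0.01] w -0.001 q [-0.58  0.49  0.17  2.17 -0.16  0.49  1.41]
t 12.5 tcp stand mm [ -5.7 -49.9  46. ] theta rel stand deg 0.03 tilt [ 0.45 -0.07]
F stand [-0.5 -7.2  2.1] T [-1.37  0.03  0.06] w 0.003 q [-0.59  0.49  0.17  2.17 -0.16  0.49  1.4 ]
```

```bash
python3 -m pendant '[[[0,0,0,0,3,0,1],[0,0,0,0,3,0,1]]]' >/dev/null; python3 rel.py
```

```text
t 12.7 tcp stand mm [ -5.7 -49.7  46. ] theta rel stand deg -0.2 tilt [ 0.41 -0.46]
F stand [ -0.1 -10.9   7. ] T [-2.21  0.06  0.06] w -0.0 q [-0.6   0.49  0.18  2.17 -0.16  0.5   1.39]
```

```bash
python3 -m pendant '[[[-0.5,0.4,-0.2,0,-12,0,1],[0,0,0,0,-8,-10,1],[0,0,0,0,0,-40,1],[0,0,0,20,10,-25,1],[0,0,0,20,30,0,1]]]' >/dev/null; python3 -m pendant '[[[0,0,0,15,30,0,1],[0,0,0,0,0,0,1]]]' >/dev/null; python3 rel.py -64 0 44
```

```text
t 13.4 tcp stand mm [-61.    1.9 126.6] theta rel stand deg -0.33 tilt [0.07 0.16]
F stand [-0.  -0.4  0.3] T [ 0.03 -0.03  0.01] w 0.002 q [-0.76  0.28  0.19  2.21 -0.09  0.65  1.18]
tool shift mm to target [ 3.2 -2.2 82.6]
```

```bash
python3 -m pendant '[[[0,0,-0.3,2,-6,30,1],[0,0,0,0,0,30,1],[0,0,0,0,0,15,1],[0,0,0,0,0,0,1],[0,0,0,0,0,0,1]]]' >/dev/null; python3 rel.py -60 0 44
```

```text
t 13.9 tcp stand mm [-60.4  -2.   52.8] theta rel stand deg 0.15 tilt [0.41 0.41]
F stand [ 0.  -1.   0.9] T [-0.03  0.02 -0.03] w 0.001 q [-0.72  0.43  0.15  2.25 -0.14  0.46  1.25]
tool shift mm to target [-0.4  2.   8.8]
```

```bash
python3 -m pendant '[[[0.4,0.3,0,0,1,8,1],[0,0,0,-3,0,0,1],[0,0,0,-3,0,0,1],[0,0,0,-3,0,0,1]]]' >/dev/null; python3 rel.py;  python3 -m pendant '[[[0,0,0,-2,0,0,1],[0,0,0,-2,0,0,1]]]' >/dev/null; python3 rel.py;  python3 -m pendant '[[[0,0,0,-2,0,0,1],[0,0,0,-2,0,0,1]]]' >/dev/null; python3 rel.py
```

```text
t 14.3 tcp stand mm [-49.   -0.4  46.7] theta rel stand deg 0.13 tilt [0.36 0.09]
F stand [ 0.  -1.5 -0.7] T [-0.03 -0.03 -0.  ] w 0.001 q [-0.71  0.46  0.15  2.22 -0.14  0.46  1.25]
t 14.5 tcp stand mm [-44.   -0.2  47.3] theta rel stand deg 0.12 tilt [0.41 0.13]
F stand [-4.7  0.7 -0.2] T [-0.01  1.24  0.02] w 0.001 q [-0.71  0.46  0.15  2.21 -0.14  0.47  1.26]
t 14.7 tcp stand mm [-44.   -0.4  46.9] theta rel stand deg 0.18 tilt [-0.08 -0.02]
F stand [-4.9  0.9  2.9] T [0.16 1.15 0.02] w 0.001 q [-0.7   0.46  0.15  2.21 -0.14  0.48  1.26]
```

```bash
python3 -m pendant '[[[0,0,0,12,0,0,1],[0,0,0,6,0,-15,1],[0,0,0,0,0,-40,1],[0,0,0,0,0,-35,-1],[0,0,0,-15,40,0,-1]]]' >/dev/null; python3 -m pendant '[[[0,0,0,-12,35,0,-1],[0,0,0,-5,18,0,-1],[0,0,0,0,0,0,-1],[0,0,0,0,0,0,-1]]]' >/dev/null; python3 rel.py -26 99.5 70; python3 snap.py 9 scene top
```

```text
t 15.6 tcp stand mm [-33.8  94.4 140.7] theta rel stand deg 0.05 tilt [0.08 0.15]
F stand [-0.  -0.2 -0.5] T [-0.01 -0.02 -0.02] w 0.992 q [-0.88  0.35  0.17  2.05 -0.09  0.74  1.04]
tool shift mm to target [-7.7  5.  70.7]
```

View pics/scene9z.png

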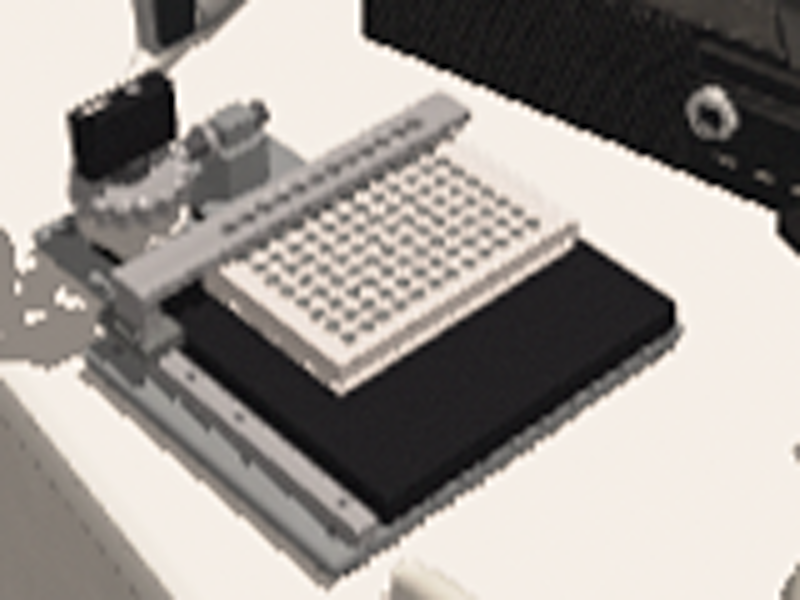

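View pics/top9z.png

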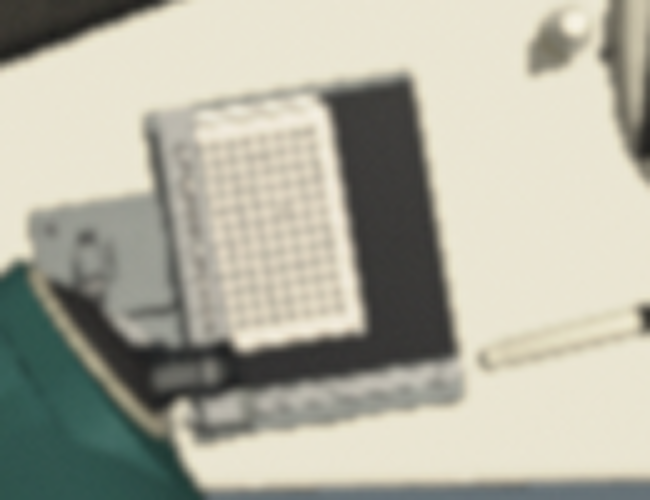

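```bash
cat > wells.py <<'E'
import cv2,sys
from h import *
def measure(src,st0,pl0,rows,cols=range(12),hy=40.75,n="scene"):
    g=cv2.imread(src,0).astype(np.float32); k=8
    G=cv2.GaussianBlur(cv2.resize(g,None,fx=k,fy=k,interpolation=cv2.INTER_CUBIC),(0,0),5)
    def ref(u,rad=14):
        c=(u+.5)*k-.5; x,y=np.round(c).astype(int)
        for _ in range(3):
            p=G[y-rad:y+rad+1,x-rad:x+rad+1]; w=np.clip(np.percentile(p,60)-p,0,None)
            yy,xx=np.mgrid[-rad:rad+1,-rad:rad+1]; w=w*(xx**2+yy**2<=rad**2)
            dx,dy=(w*xx).sum()/w.sum(),(w*yy).sum()/w.sum(); x,y=int(round(x+dx)),int(round(y+dy))
        return (np.array([x+0.,y+0.])+.5)/k-.5
    A=[(79.5-9*i,hy,54.5) for i in cols];B=[(49.5-9*i,31.5-9*j,44.4) for i in range(12) for j in rows]
    ua=np.array([ref(u) for u in proj(n,tf(st0,A))]);ub=np.array([ref(u) for u in proj(n,tf(pl0,B))])
    fa=least_squares(lambda p:(proj(n,tf(p,A))-ua).ravel(),st0,loss="soft_l1",f_scale=.3)
    fb=least_squares(lambda p:(proj(n,tf(p,B))-ub).ravel(),pl0,loss="soft_l1",f_scale=.3)
    print("stand(holes)",fa.x.round(4),"rms px",np.sqrt(np.mean(fa.fun**2)).round(2),"plate",fb.x.round(4),np.sqrt(np.mean(fb.fun**2)).round(2))
    s,p=fa.x,fb.x;c,ss=np.cos(s[2]),np.sin(s[2]);d=1000*(p[:2]-s[:2])
    print("plate in stand mm",(c*d[0]+ss*d[1]).round(2),(-ss*d[0]+c*d[1]).round(2),"yaw",(p[2]-s[2]).round(4))
    return fa.x,fb.x
E
python3 - <<'E'
from wells import *
st=np.array([.4375,.2215,.1266]);c,s=np.cos(st[2]),np.sin(st[2])
pl=np.array([st[0]+.030*c-.001*s,st[1]+.030*s+.001*c,st[2]+.01])
measure("pics/scene0.png",st,[.4613,.2073,.081],range(8))
for f in("scene6","scene9"): a,b=measure(f"pics/{f}.png",st,pl,range(2,8))
from ov import overlay
overlay("pics/scene9.png","scene","pics/o9.png",a,b,(155,160,300,268),5.5)
E
```

```text
stand(holes) [0.4398 0.2205 0.1401] rms px 0.19 plate [0.4613 0.2062 0.0736] 0.15
plate in stand mm 19.34 -17.13 yaw -0.0665
stand(holes) [0.4398 0.2205 0.1405] rms px 0.2 plate [0.4693 0.2252 0.1336] 0.17
plate in stand mm 29.83 0.55 yaw -0.0069
stand(holes) [0.4398 0.2205 0.1396] rms px 0.2 plate [0.4693 0.2259 0.1385] 0.14
plate in stand mm 29.9 1.17 yaw -0.0012
```

View pics/o9.png

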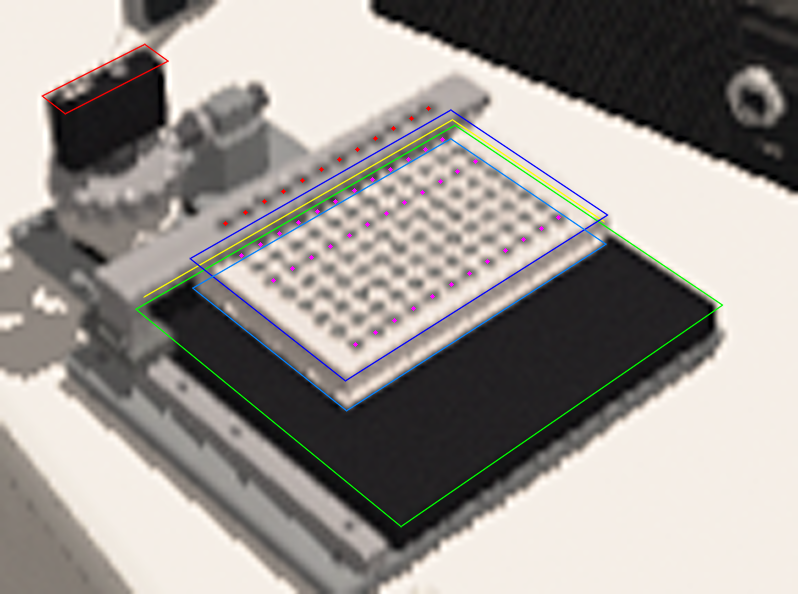

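```bash
sed -i 's/^st=.*/st=np.array([.4398,.2212,.1396])/' rel.py; python3 rel.py -25 100 71
```

```text
t 15.7 tcp stand mm [-33.7  96.6 140.7] theta rel stand deg -0.67 tilt [0.06 0.14]
F stand [-0.4 -0.8  1.3] T [-0.06  0.   -0.01] w 1.0 q [-0.88  0.35  0.17  2.05 -0.09  0.74  1.04]
tool shift mm to target [-8.6  3.3 69.7]
```

```bash
python3 -m pendant '[[[0,0,-0.6,-8,2,15,-1],[0,0,0,0,0,25,-1],[0,0,0,0,0,10,-1],[0,0,0,0,0,0,-1],[0,0,0,0,0,0,-1]]]' >/dev/null; python3 rel.py -25 100 71; python3 snap.py 10 scene top
```

```text
t 16.2 tcp stand mm [-25.9  93.4  90. ] theta rel stand deg -0.41 tilt [0.06 0.06]
F stand [ 0.1 -0.5  0.6] T [-0.01 -0.04  0.  ] w 1.004 q [-0.85  0.45  0.16  2.07 -0.11  0.63  1.08]
tool shift mm to target [-0.8  6.5 19. ]
```

View pics/scene10z.png

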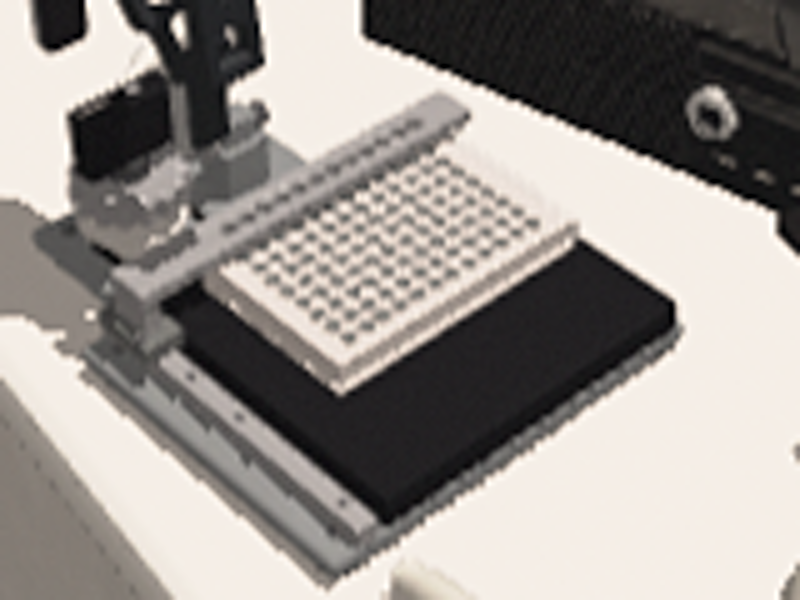

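```bash
python3 -m pendant '[[[0,0,-0.4,-1,6,9,-1],[0,0,0,0,1,8,-1],[0,0,0,0,0,0,-1]]]' >/dev/null; python3 rel.py -25 100 71; python3 snap.py 11 scene top
```

```text
t 16.6 tcp stand mm [-23.5 102.5  73.9] theta rel stand deg 0.07 tilt [0.25 0.27]
F stand [-0.3  0.  -0.3] T [-0.01 -0.    0.02] w 1.003 q [-0.86  0.48  0.15  2.06 -0.12  0.6   1.09]
tool shift mm to target [ 1.5 -2.5  2.8]
```

View pics/scene11z.png

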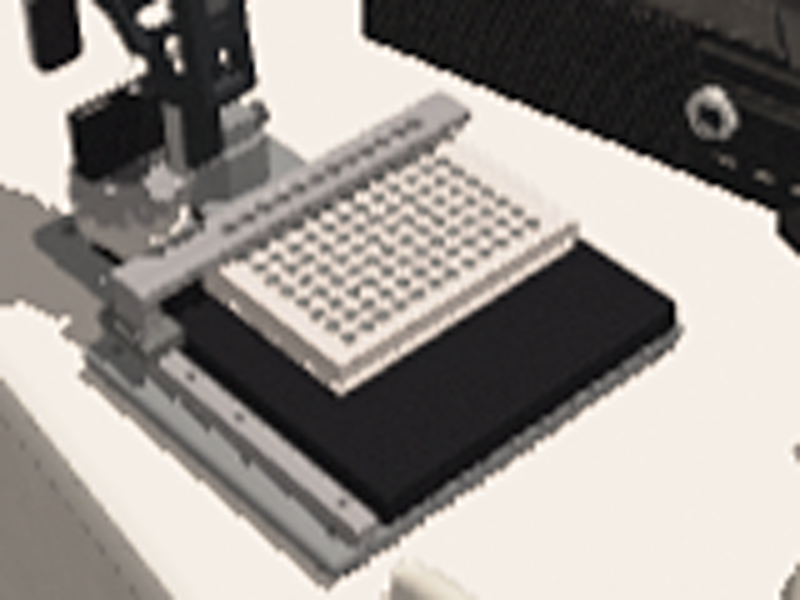

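View pics/top11z.png

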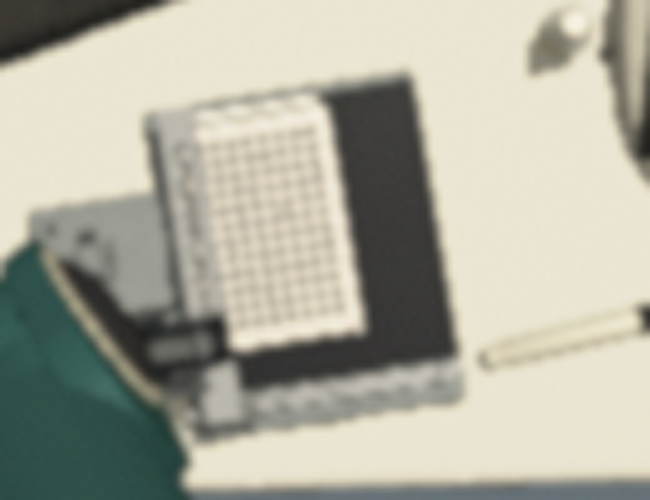

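```bash
python3 -m pendant '[[[0,0,0,1,-2.5,2,-1],[0,0,0,0,0,0,0.5],[0,0,0,0,0,0,0.5],[0,0,0,0,0,0,0.5],[0,0,0,0,0,0,0.5]]]' 60 >/dev/null; python3 rel.py -25 100 71; python3 -m pendant '[[[0,0,0,0,0,0,1],[0,0,0,0,0,0,1],[0,0,0,0,0,0,1],[0,0,0,0,0,0,1]]]' 60 >/dev/null; python3 rel.py -25 100 71
```

```text
t 17.2 tcp stand mm [-23.9  99.7  72.8] theta rel stand deg 0.04 tilt [0.32 0.32]
F stand [-0.   0.6  0. ] T [-0.01  0.01 -0.01] w 0.332 q [-0.85  0.48  0.15  2.07 -0.12  0.59  1.09]
tool shift mm to target [1.1 0.3 1.7]
t 17.6 tcp stand mm [-23.9 101.7  73.2] theta rel stand deg 0.09 tilt [0.36 0.47]
F stand [ 1.2  1.3 -0.1] T [-0.23 -0.05 -0.03] w 0.148 q [-0.85  0.48  0.15  2.07 -0.12  0.59  1.09]
tool shift mm to target [ 1.1 -1.7  2.1]
```

```bash
python3 -m pendant '[[[0,0,6,0,0,0,1],[0,0,6,0,0,0,1],[0,0,6,0,0,0,1]]]' 60 >/dev/null; python3 rel.py -25 101.7 73; python3 -m pendant '[[[0,0,0,0,0,0,1]]]' 60 >/dev/null; python3 rel.py
```

```text
t 17.9 tcp stand mm [-24.  101.3  73.2] theta rel stand deg -18.38 tilt [0.33 0.43]
F stand [-0.5 -0.   0.2] T [-0.45  0.01  0.14] w 0.15 q [-0.92  0.49  0.23  2.07 -0.19  0.6   0.83]
tool shift mm to target [1.1 0.  0.2]
t 18.0 tcp stand mm [-24.  101.3  73.2] theta rel stand deg -18.37 tilt [0.35 0.41]
F stand [ 1.3  0.8 -0.5] T [-0.38 -0.08  0.05] w 0.149 q [-0.92  0.49  0.23  2.07 -0.19  0.6   0.83]
```

```bash
python3 -m pendant '[[[0,0,6,0,0,0,1],[0,0,6,0,0,0,1],[0,0,6,0,0,0,1],[0,0,6,0,0,0,1],[0,0,6,0,0,0,1]]]' 60 >/dev/null; python3 rel.py -25 101.7 73; python3 snap.py 12 scene top
```

```text
t 18.5 tcp stand mm [-24.3 100.8  73.2] theta rel stand deg -48.48 tilt [0.3  0.32]
F stand [0.  2.5 0.6] T [-0.32  0.13  0.21] w 0.148 q [-1.03  0.5   0.37  2.08 -0.31  0.61  0.41]
tool shift mm to target [1.1 0.  0.2]
```

View pics/scene12z.png

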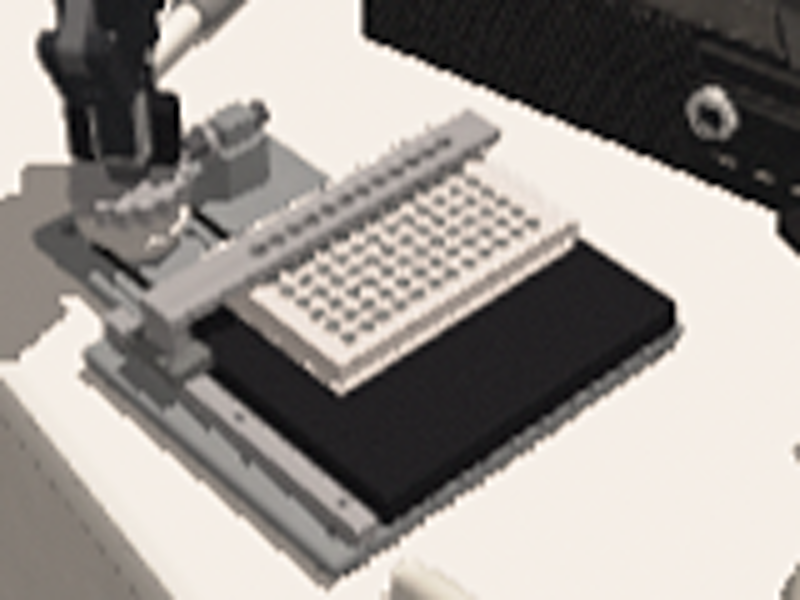

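Bar has advanced two rows; the turn so far is about 48.5°. On to 72°.

```bash
python3 -m pendant '[[[0,0,6,0,0,0,1],[0,0,6,0,0,0,1],[0,0,6,0,0,0,1],[0,0,4,0,0,0,1]]]' 60 >/dev/null; python3 rel.py -25 101.7 73; python3 -m pendant '[[[0,0,0,0,0,0,1]]]' 60 >/dev/null; python3 rel.py
```

```text
t 19.0 tcp stand mm [-24.7 100.6  73.2] theta rel stand deg -69.89 tilt [0.25 0.26]
F stand [0.4 0.9 1.8] T [-0.47  0.17  0.18] w 0.154 q [-1.11  0.51  0.46  2.08 -0.39  0.62  0.11]
tool shift mm to target [1.1 0.1 0.2]
t 19.1 tcp stand mm [-24.7 100.6  73.1] theta rel stand deg -69.68 tilt [0.25 0.24]
F stand [0.4 0.5 0.5] T [-0.49  0.11  0.12] w 0.152 q [-1.11  0.51  0.46  2.08 -0.39  0.62  0.11]
```

```bash
python3 -m pendant '[[[0,0,2.2,0,0,0,1],[0,0,0,0,0,0,1]]]' 60 >/dev/null; python3 rel.py; python3 snap.py 13 scene top
python3 - <<'E'
from wells import *
st=np.array([.4398,.2205,.14]);c,s=np.cos(st[2]),np.sin(st[2])
pl=np.array([.4693,.2257,.138])
print("hole y assumed 13.75; want plate y = same as before (0.6-1.2)")
a,b=measure("pics/scene13.png",st,pl,range(5,8),hy=13.75)
c0=tf(a,[(79.5,13.75,0),(-19.5,13.75,0)])[:,:2];w=tf(b,[(49.5,13.5,0),(-49.5,13.5,0)])[:,:2]
print("hole-well mm",(1000*np.linalg.norm(c0-w,axis=1)).round(2))
measure("pics/scene12.png",st,pl,range(5,8),hy=22.75)
E
```

```text
t 19.3 tcp stand mm [-24.7 100.6  73.2] theta rel stand deg -71.65 tilt [0.24 0.24]
F stand [0.6 1.  1.4] T [-0.47  0.17  0.11] w 0.149 q [-1.12  0.51  0.47  2.08 -0.39  0.62  0.09]
hole y assumed 13.75; want plate y = same as before (0.6-1.2)
stand(holes) [0.4398 0.2207 0.1383] rms px 0.12 plate [0.4693 0.2259 0.1391] 0.13
plate in stand mm 29.87 1.03 yaw 0.0008
hole-well mm [0.83 0.75]
stand(holes) [0.4399 0.2205 0.1375] rms px 0.11 plate [0.4693 0.2259 0.1391] 0.12
plate in stand mm 29.79 1.28 yaw 0.0016
```

View pics/scene13z.png

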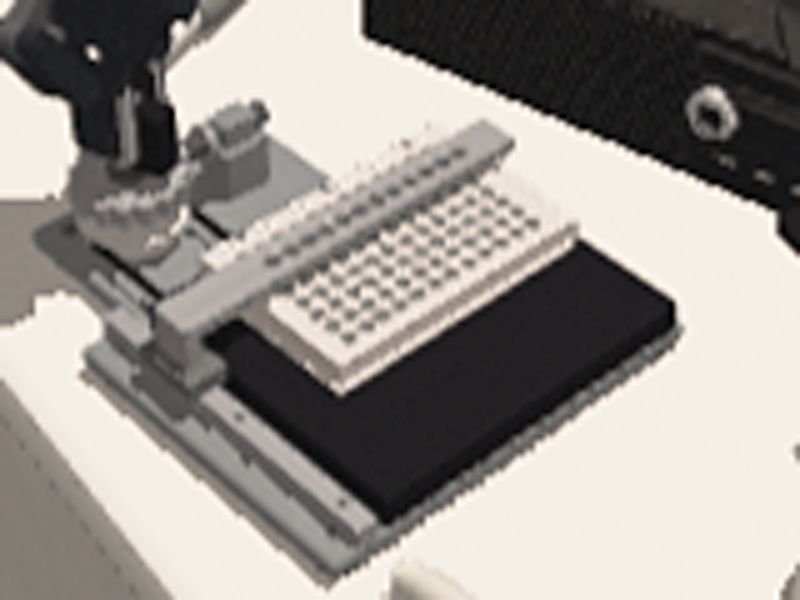

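View pics/top13z.png

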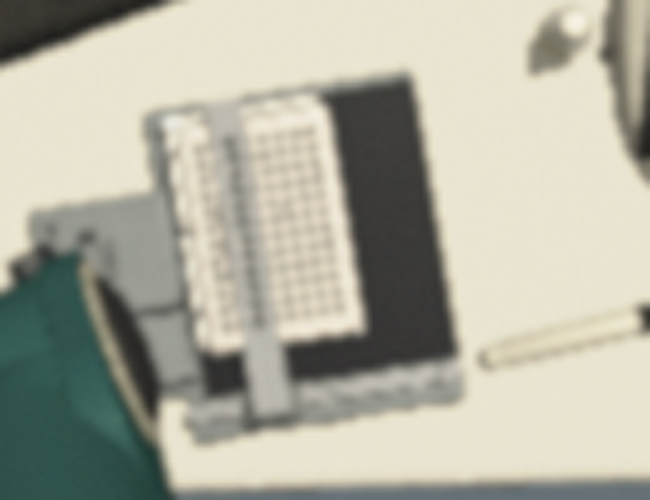

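```bash
python3 rel.py
python3 - <<'E'
from cell import ctrl
ctrl.close_job()
E
python3 rel.py
```

```text
t 19.4 tcp stand mm [-24.7 100.6  73.2] theta rel stand deg -71.65 tilt [0.24 0.24]
F stand [-0.1  0.9  1.5] T [-0.38  0.17  0.11] w 0.15 q [-1.12  0.51  0.47  2.08 -0.39  0.62  0.09]
the job is handed in; nothing more can be done
the job is handed in; nothing more can be done
```

I pushed the plate into the far left fence corner and turned the knob to the third click. I handed the job in at 19.4 s with the gripper still holding the knob. No verdict was reported, so the results below are my own last checks.

- **Plate:** I pushed it at its right and near sides with shut fingers.
  - The last near-side push met a firm stop at the same place as the first, within 0.2 mm.
  - The right side needed repeating. The first push stopped about 5 mm short of the later ones, even at 12 N. A later push near the near end also caught about 2 mm short before the plate slid home. It then held firm at nearly the same place at both ends (-49.3 and -49.7 mm).
  - The final image fit put the plate within 0.1 mm of seated in x, 0.8 mm off in y and 0.001 rad from square. I take the y offset as camera error, because the plate cannot pass the fence.
- **Knob:** I gripped it at 60 N and turned it 71.7° by the tool's own reading; the third stop is at 72°. It was holding still there when I handed in.
- **Row guide:** In the scene image the bar had moved 27 mm, three rows. Its end holes were about 0.8 mm from the end wells of the third row.
- **Disagreement:** The two cameras differed by about 3–4 mm on where the stand is. My hand-picked points in the top view were too coarse to use, so the final figures come from the scene camera and the push contacts.
- **Bystanders:** I saw no contact with them, but I took no separate measurement of where they ended up.

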